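# Sort inspected lens parts into their waffle trays

### The job

Sort the inspected parts into the black trays: pack both L-shaped plates flat on the floor of the oblong tray, posts up and nested into each other so that both fit, stand the wide lens barrel in the large square tray and the narrow lens barrel in the small square tray, both upright on the tray floor. Let go of everything, and leave the bottle, the stack of trays and the tape roll where they are.

Things in the scene. Friction and masses are not known exactly. Their poses are not given: they have to be found in the camera images.
- plate_holed_post (a point): Loose L-shaped aluminium plate, 6 mm thick, a dark 16 mm round mark on each arm, 115 g, flat on the bench at any yaw. Grip its square upright post: 18 x 18 mm, sides along x and y, top 56 mm above the plate's underside. Point: on the post axis, 31 mm above the underside; z up. From the post axis the plate runs -28 to +48 mm in x and in y; the L's empty notch is where x and y both exceed 10 mm (arms 38 mm wide).
- plate_plain_post (a point): Loose L-shaped aluminium plate, 6 mm thick, no marks on its arms, 115 g, flat on the bench at any yaw. Grip its square upright post: 18 x 18 mm, sides along x and y, top 56 mm above the plate's underside. Point: on the post axis, 31 mm above the underside; z up. From the post axis the plate runs -28 to +48 mm in x and in y; the L's empty notch is where x and y both exceed 10 mm (arms 38 mm wide).
- barrel_wide_mid (a point): Plain metal lens barrel, a solid upright cylinder 60 mm in diameter and 56 mm tall, with dark bands and a glass top. The point is at its centre, 28 mm above its foot. z is up along its axis. Loose, about 300 g, starts standing on the bench.
- barrel_narrow_mid (a point): Plain metal lens barrel, a solid upright cylinder 38 mm in diameter and 56 mm tall, with dark bands and a glass top. The point is at its centre, 28 mm above its foot. z is up along its axis. Loose, about 140 g, starts standing on the bench.
- tray_oblong: Black open waffle tray fixed to the bench, inside 92 mm along x and 132 mm along y (the long way); walls 5 mm, rim 10 mm and inner floor 3 mm above the bench. Origin: centre of its underside; z up. For both L-plates: they fit only nested, one arm of each in the other's notch (pair 76 x 114 mm), e.g. one with axes along the tray's and post at x -13, y -32 mm, the other turned half round with post at x 13, y 32 mm.
- tray_large: Black open waffle tray fixed to the bench, inside 86 x 86 mm; walls 5 mm, rim 10 mm and inner floor 3 mm above the bench. Origin: centre of its underside; z up. The place of the wide barrel.
- tray_small: Black open waffle tray fixed to the bench, inside 56 x 56 mm; walls 5 mm, rim 10 mm and inner floor 3 mm above the bench. Origin: centre of its underside; z up. The place of the narrow barrel; the wide one does not fit in.
- bottle: Bystander: closed white plastic bottle with a steel cap, 56 mm in diameter, 130 mm tall, standing loose. Origin at the centre of its underside.
- tray_stack: Bystander: loose stack of black waffle trays in one block, 94 x 94 mm, 36 mm tall. Origin at the centre of its underside.
- tape_roll: Bystander: loose blue roll of tape lying flat, 96 mm in diameter, 30 mm tall. Origin at the centre of its underside.
Things that resemble listed ones, but are neither listed nor needed, are in the scene too. Leave any blue, orange or turquoise look-alike of the part that bears barrel_narrow_mid alone.

How it is judged:
By the outcome, as a careful person would: the job done as asked, in the order asked, and still so for the second after the job is handed in, with the robot touching nothing.
It also fails if it takes over 102 s, if anything falls off the work surface, if the arm or the gripper's body presses on something with over 40 N, if the wrist force passes 120 N, or if a joint passes its speed limit or range.

### The arm

A 6-joint arm with a two-finger parallel gripper is mounted at the origin on the work surface. World frame = base frame: x ahead of the robot, y to its left, z up, the work surface at z = 0. Lengths are in mm, angles in rad, forces in N, time in s.
With the tool pointing down it reaches from about 300 to 875 mm from the base axis. Payload 6.4 kg.
Tool frame: the origin (TCP) lies midway between the tips of the shut fingers; the grasp point (between the pads) lies 19 mm behind it; x points along the fingers, y is the direction in which the jaws open and shut, and the axes are right-handed (so a half turn about x gives the same grasp; the last joint's range is limited). The gripper opens to 85 mm and grips with 20 to 120 N. Pads are 22 mm wide; open, the fingers measure 114 mm over their backs; the gripper's body (76 mm by 85 mm) begins 54 mm behind the grasp point. The pads swing forward as they close: fully open they stand 13 mm farther back than shut.
Start: joints at [-0.206, 0.181, 1.607, -0, 1.354, -0.206], TCP at [575.014, 0.015, 231.288] pointing down, gripper open.
Joint ranges: [-2.99, 2.99], [-0.89, 2.07], [0.3, 2.58], [-1.14, 4.28], [0, 2.63], [-3.12, 3.12]. Speed limits (rad/s): [2.57, 2.57, 3.01, 3.14, 3.14, 3.14].

### API

Orientations are given as [roll, pitch, yaw] about the fixed x, y, z axes, in that order (R = Rz(yaw) Ry(pitch) Rx(roll)).
In Python, from plant import robot gives the robot as it stands.
- The arm moves only by the tool move_arm, never from a script. Its argument "plan" is a list of rows, each an object of numbers: "x", "y", "z": the shift along the tool's x, y, z in units of 25 mm (1.0 is 25 mm); "wx", "wy", "wz": the turn, a rotation vector about the tool's x, y, z in units of 5 degrees (1.0 is 5 degrees); "jaw": the finger opening in mm, from 0 to 85.4. In form: [{"x": .., "y": .., "z": .., "wx": .., "wy": .., "wz": .., "jaw": ..}, ...]. A call has 1 to 8 rows; each row is the pose to reach, as a shift and turn from the pose commanded when the call began, along the tool's axes at that moment; what a row does not reach only later rows make up. A row lasts 1/12 s, in which the tool goes at most 41.7 mm and 7.16 degrees, less where a joint would pass 70% of its speed; a pose out of reach is approached as far as the arm can. A call with a gripper value outside its range is refused whole. The fingers move at their own pace and stop on an object; "newtons" is the grip in N (left out, the last holds). Time passes only in rows, so rows that repeat a pose let the fingers close. It gives the time, the measured TCP pose, the force and the opening at its end, in the units of the state.
- robot.get_obs(): the state, without advancing time (a new reading comes with each control period).
- robot.snapshot(name): name is "scene" or "side" or "wrist"; returns a dict with "color" (480x640x3 uint8, blue, green, red), "vfov" (degrees; the focal length in pixels is half the picture's height over the tangent of half this angle, whatever the lens; pixels are square), "cx", "cy" (the principal point, pixels), "D" ([k1, k2, p1, p2, k3] as OpenCV has them; the pictures are not rectified), "position" and "attitude" of the camera in the world. Camera axes: x right, y up, looking along -z (the intrinsics and any distortion apply to the point x, -y, -z); pixel columns grow to the right and rows downward; lengths in mm; the calibration is good to about 2 mm. A picture is of the moment at which its call begins. There is no depth.
- robot.close_job(): hands the job in, once; it reports no verdict.
Trained networks look in a picture, given as the dict that the camera call returned (one of the last four; its "shot" number tells which), for a name from the list of things; names that differ only in an ending like _2 or _b are one class to them, and where a whole thing is asked for, a point or a joint stands for the part that bears it (a point fixed in the world has none). Each returns a list of dicts, best first, with "p" (0 to 1); they miss things now and then, are a little off and sometimes report something else, mostly with a low value. They report only what shows in the picture. A call takes as long as a camera call. They do not tell look-alikes from the thing itself.
- robot.regions_of(picture, target): "mask" (480x640 bool, what is visible of it) and "bbox" ([left, top, right, bottom] in pixels, round what is visible of it).
The state is a dict: "t": time; "q": joint angles; "joint_velocities": joint speeds; "joint_torque": joint torques, N m; "tool_pos": TCP position; "tool_rot": TCP orientation; "contact_force": force on the tool from outside, world axes, zero at the start; "moment": the same for the moment, N m; "opening": opening from 0.0 (shut) to 1.0 (fully open).
Only numpy, scipy, OpenCV 4.12 (cv2) and the standard library are available. Lean on these libraries where they do the work, as an engineer would, in place of code of your own. Each camera call takes 0.05 s, during which the arm holds its last target. There are 200 camera calls.

## Working session

There is one attempt and no reset: what is moved stays moved. The work goes in short steps, Python scripts to look and compute and a tool call to move; the robot and the scene stay as the last step left them, time stands still between calls to the robot, and variables do not carry over. Pictures are saved under pics/ and viewed, about 12 in all and at most 16, crops included, and the job is handed in when it is done.

Besides the shell and the picture viewer there is one more tool, called by a JSON object that holds its "api" and its "payload". move_arm: Moves the arm, as the interface text tells. Its arguments: {"type":"object","properties":{"plan":{"type":"array"},"newtons":{"type":"number"}},"required":["plan"]}

```bash
ls; mkdir -p pics
cat > h.py <<'E'
import numpy as np, cv2
from scipy.spatial.transform import Rotation as R
from plant import robot
def K(p):
    f=p["color"].shape[0]/2/np.tan(np.radians(p["vfov"])/2)
    return np.array([[f,0,p["cx"]],[0,f,p["cy"]],[0,0,1.]])
def rot(p):
    a=np.array(p["attitude"],float)
    return a if a.shape==(3,3) else R.from_euler('xyz',a).as_matrix()
def ray(p,uv):
    n=cv2.undistortPoints(np.array(uv,float).reshape(-1,1,2),K(p),np.array(p["D"],float)).reshape(-1,2)
    d=np.c_[n[:,0],-n[:,1],-np.ones(len(n))]
    return d@rot(p).T
def toz(p,uv,z):
    d=ray(p,uv);o=np.array(p["position"]);return o+d*((z-o[2])/d[:,2])[:,None]
def proj(p,X):
    c=(np.array(X,float).reshape(-1,3)-np.array(p["position"]))@rot(p)
    return cv2.projectPoints(c*[1,-1,-1],np.zeros(3),np.zeros(3),K(p),np.array(p["D"],float))[0].reshape(-1,2)
def masktop(p,m,z):
    c=max(cv2.findContours(m.astype(np.uint8),0,1)[0],key=cv2.contourArea)[:,0,:]
    return toz(p,c,z)
E
python3 - <<'E'
from h import *
for n in ("scene","side"):
    p=robot.snapshot(n); cv2.imwrite(f"pics/{n}0.png",p["color"])
    print(n,p["position"],p["attitude"],p["vfov"],p["cx"],p["cy"],p["D"])
    for t in ["plate_holed_post","plate_plain_post","barrel_wide_mid","barrel_narrow_mid","tray_oblong","tray_large","tray_small","bottle","tray_stack","tape_roll"]:
        for r in robot.regions_of(p,t):
            b=r["bbox"]; c=[(b[0]+b[2])/2,(b[1]+b[3])/2]
            print(t,round(r["p"],2),[int(v) for v in b],int(r["mask"].sum()),toz(p,[c],3)[0].round())
E
```

```text
pics
scene [1291.63767893  442.78616808  896.79916984] [ 0.79946637 -0.01674598  2.14633222] 43.72715455801701 326.1316408722477 247.04341920185172 [-0.03713903  0.          0.          0.          0.        ]
plate_holed_post 0.66 [450, 258, 491, 298] 949 [425. 252.   3.]
plate_plain_post 0.67 [260, 172, 293, 209] 700 [ 417. -246.    3.]
barrel_wide_mid 0.55 [310, 195, 339, 228] 911 [ 418. -109.    3.]
barrel_wide_mid 0.37 [450, 257, 488, 301] 869 [429. 250.   3.]
barrel_narrow_mid 0.93 [436, 222, 457, 251] 470 [338. 158.   3.]
barrel_narrow_mid 0.92 [396, 198, 411, 230] 469 [324.  45.   3.]
barrel_narrow_mid 0.81 [357, 224, 374, 258] 495 [449.  18.   3.]
barrel_narrow_mid 0.59 [396, 228, 419, 259] 524 [405.  97.   3.]
barrel_narrow_mid 0.23 [186, 219, 267, 280] 2592 [ 638. -215.    3.]
tray_oblong 0.96 [187, 220, 272, 277] 2487 [ 632. -212.    3.]
tray_oblong 0.72 [404, 312, 457, 366] 2384 [611. 251.   3.]
tray_large 0.72 [405, 312, 457, 365] 2320 [608. 251.   3.]
tray_small 0.75 [285, 262, 329, 301] 934 [619. -21.   3.]
bottle 0.66 [511, 300, 552, 360] 1724 [485. 402.   3.]
tray_s
[... 653 characters left out ...]
id 0.56 [216, 237, 232, 259] 285 [368. 186.   3.]
barrel_narrow_mid 0.54 [254, 239, 267, 265] 266 [439. 114.   3.]
tray_oblong 0.59 [363, 269, 428, 326] 1867 [ 628. -223.    3.]
tray_large 0.94 [262, 182, 303, 215] 824 [605. 238.   3.]
tray_large 0.58 [324, 240, 359, 266] 526 [610. -27.   3.]
tray_small 0.91 [325, 239, 362, 262] 505 [620. -24.   3.]
bottle 0.65 [324, 328, 358, 362] 667 [ 427. -242.    3.]
bottle 0.57 [219, 141, 242, 186] 576 [567. 460.   3.]
tray_stack 0.87 [378, 354, 434, 415] 1884 [ 479. -418.    3.]
tray_stack 0.42 [323, 331, 360, 360] 613 [ 427. -244.    3.]
tray_stack 0.28 [217, 141, 242, 183] 608 [568. 469.   3.]
tape_roll 0.94 [363, 205, 399, 233] 702 [779.  -1.   3.]
```

Run:
```python
import cv2
i=cv2.imread("pics/scene0.png")[140:380,170:570]; cv2.imwrite("pics/a1.png",cv2.resize(i,(800,480),interpolation=cv2.INTER_CUBIC))
```

```text
(no output)
```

View pics/a1.png

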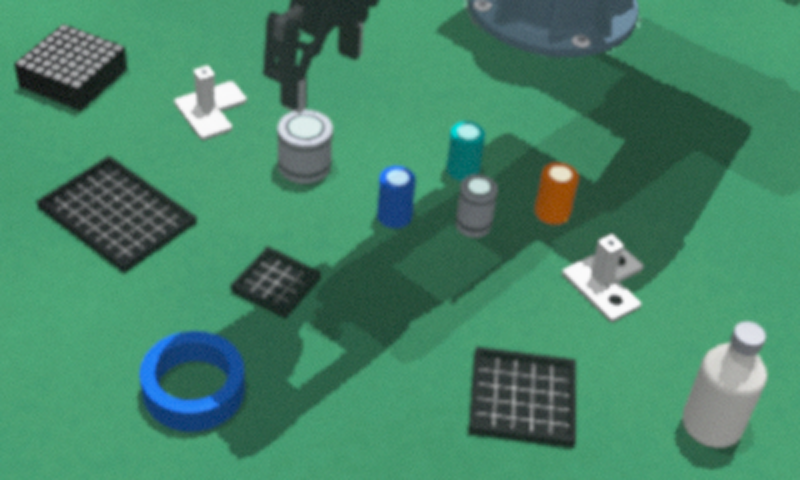

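The four narrow barrels are blue (365,241), turquoise (403,214), orange (446,236) and plain grey (407,243). The grey one, with dark bands, is the part. The holed plate is at (470,278) and the plain plate at (276,190). Next I fit their poses.

```bash
cat > fit.py <<'E'
from h import *
from scipy.optimize import minimize
def box(x0,x1,y0,y1,z0,z1): return np.array([[x,y,z] for x in(x0,x1) for y in(y0,y1) for z in(z0,z1)],float)
def cyl(r,h,z0=0): a=np.linspace(0,6.283,40); return np.vstack([np.c_[r*np.cos(a),r*np.sin(a),0*a+z] for z in(z0,z0+h)])
PL=[box(-28,48,-28,10,0,6),box(-28,10,-28,48,0,6),box(-9,9,-9,9,0,56)]
M={"plate_holed_post":PL,"plate_plain_post":PL,"barrel_wide_mid":[cyl(30,56)],"barrel_narrow_mid":[cyl(19,56)],
 "tray_oblong":[box(-51,51,-71,71,0,10)],"tray_large":[box(-48,48,-48,48,0,10)],"tray_small":[box(-33,33,-33,33,0,10)],
 "bottle":[cyl(28,95),cyl(15,130)],"tray_stack":[box(-47,47,-47,47,0,36)],"tape_roll":[cyl(48,30)]}
def place(P,q,z=0):
    c,s=np.cos(q[2]),np.sin(q[2]); return P@np.array([[c,s,0],[-s,c,0],[0,0,1]])+[q[0],q[1],z]
def sil(p,n,q,z=0,S=8):
    im=np.zeros(p["color"].shape[:2],np.uint8)
    o=np.zeros((480,640),np.uint8)
    for P in M[n]:
        h=cv2.convexHull(proj(p,place(P,q,z)).astype(np.float32))
        cv2.fillConvexPoly(o,np.round(h*16).astype(np.int32),255,cv2.LINE_AA,4)
    return o/255.
def fit(obs,n,q0,yaws,z=0):
    obs=[(p,cv2.GaussianBlur(m.astype(np.float32),(0,0),1.)) for p,m in obs]
    def f(q): return sum(np.abs(cv2.GaussianBlur(sil(p,n,q,z).astype(np.float32),(0,0),1.)-m).sum()/m.sum() for p,m in obs)
    best=None
    for y in yaws:
        r=minimize(f,[q0[0],q0[1],y],method="Nelder-Mead",options=dict(initial_simplex=np.array([[0,0,0],[12,0,0],[0,12,0],[0,0,.3]])+[q0[0],q0[1],y],xatol=.05,fatol=1e-4))
        if best is None or r.fun<best.fun: best=r
    return best.x,best.fun
E
python3 - <<'E'
from fit import *
import json
P={n:robot.snapshot(n) for n in("scene","side")}
G={"plate_holed_post":(425,256,8),"plate_plain_post":(423,-244,8),"barrel_wide_mid":(470,-95,0),"barrel_narrow_mid":(405,85,0),"tray_oblong":(630,-216,2),"tray_large":(608,245,2),"tray_small":(619,-22,2),"bottle":(530,430,0),"tray_stack":(470,-420,2),"tape_roll":(770,-6,0)}
out={};ov={k:v["color"].copy() for k,v in P.items()}
for n,(x,y,k) in G.items():
    obs=[]
    for p in P.values():
        rs=[r for r in robot.regions_of(p,n) if 1]
        u=proj(p,[[x,y,15]])[0]
        if not rs: continue
        r=min(rs,key=lambda r:np.hypot((r["bbox"][0]+r["bbox"][2])/2-u[0],(r["bbox"][1]+r["bbox"][3])/2-u[1])-10*r["p"])
        obs.append((p,r["mask"]))
    N={8:8,2:3,0:1}[k]; per=6.283 if k==8 else 3.1416
    q,f=fit(obs,n,(x,y),[i*per/N for i in range(N)])
    out[n]=list(q); print(n,len(obs),q.round(2),round(f,3), [fit([o],n,q[:2],[q[2]])[0].round(2) for o in obs])
    for k2,p in P.items():
        c=cv2.findContours((sil(p,n,q)>.5).astype(np.uint8),0,1)[0]; ov[k2]=ov[k2]; cv2.drawContours(ov[k2],c,-1,(0,0,255),1)
json.dump(out,open("poses.json","w"))
a=cv2.resize(ov["scene"][140:380,170:570],(720,432)); 
b=cv2.resize(ov["side"][130:420,190:450],(0,0),fx=2,fy=2)
cv2.imwrite("pics/ov_scene.png",a);cv2.imwrite("pics/ov_side.png",b)
p=robot.snapshot("wrist");cv2.imwrite("pics/w0.png",p["color"]);print(p["position"],p["attitude"],p["vfov"]);o=robot.get_obs();print(o["tool_pos"],o["tool_rot"],o["t"])
E
```

```text
plate_holed_post 2 [424.18 249.94   1.13] 0.215 [array([425.23, 250.61,   1.15]), array([423.59, 250.  ,   1.12])]
plate_plain_post 2 [ 430.82 -246.88    1.12] 0.22 [array([ 430.82, -246.88,    1.12]), array([ 430.65, -246.75,    1.11])]
barrel_wide_mid 2 [445.95 -98.33   0.84] 0.195 [array([447.18, -96.95,   1.06]), array([445.04, -98.58,   0.82])]
barrel_narrow_mid 2 [ 4.2304e+02  9.9950e+01 -3.1000e-01] 2.319 [array([354.82,  54.76,   0.93]), array([425.82, 103.57,  -0.49])]
tray_oblong 2 [ 6.2742e+02 -2.1910e+02 -1.7000e-01] 0.124 [array([ 6.2737e+02, -2.2007e+02, -1.7000e-01]), array([ 6.2686e+02, -2.1912e+02, -1.5000e-01])]
tray_large 2 [605.92 250.85   1.97] 0.147 [array([605.93, 249.13,   1.97]), array([605.65, 251.57,   2.  ])]
tray_small 2 [614.72 -21.2    1.61] 0.272 [array([614.72, -21.2 ,   1.61]), array([614.43, -22.01,   1.59])]
bottle 2 [5.3338e+02 4.0911e+02 5.3000e-01] 0.445 [array([5.3448e+02, 4.0850e+02, 5.3000e-01]), array([534.72, 411.67,   0.55])]
tray_stack 2 [ 472.29 -418.15    1.65] 0.169 [array([ 472.15, -417.54,    1.64]), array([ 473.11, -419.32,    1.69])]
tape_roll 2 [ 7.6851e+02 -1.1680e+01  3.3000e-01] 0.694 [array([ 7.686e+02, -1.181e+01,  4.200e-01]), array([ 7.6795e+02, -1.0440e+01,  4.3000e-01])]
[574.15056997  70.52355781 374.85805862] [-2.78676366e-01 -1.27767511e-04 -2.07962438e-04] 60.80707138079118
[5.75003480e+02 1.39415604e-02 2.31288848e+02] [-2.61839878  1.57075143  2.09396201] 2.25
```

View pics/ov_side.png

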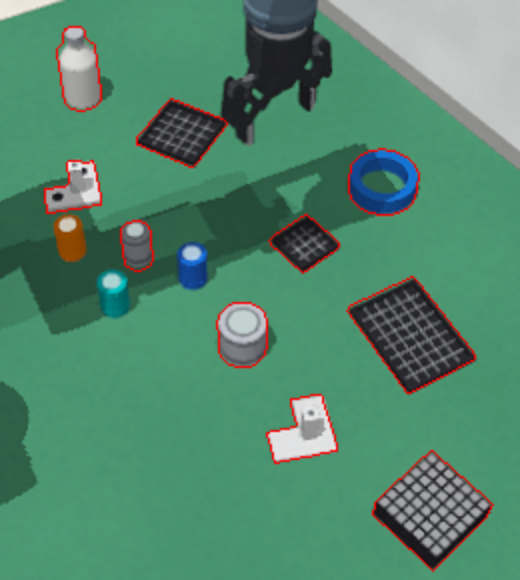

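View pics/ov_scene.png

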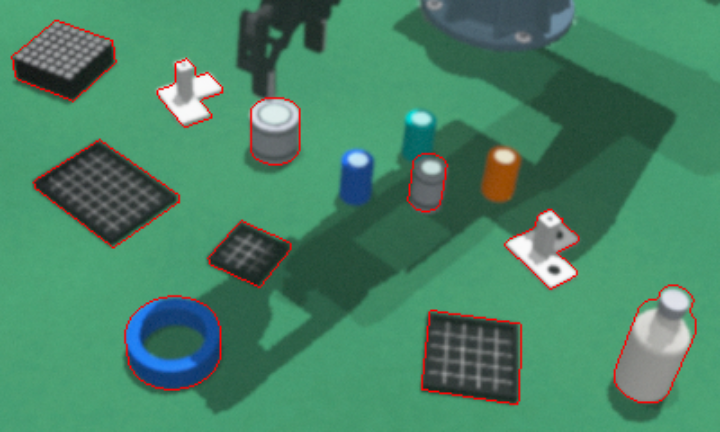

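Both views agree to about 2 mm and the overlays fit. The planned order is plain plate, holed plate, wide barrel, narrow barrel.

```bash
cat > go.py <<'E'
# python3 go.py x,y,z,phi ... : chained shifts from current pose; phi = world yaw of jaw axis (tool pointing down)
import sys; from h import *
o=robot.get_obs(); T=np.array(o["tool_pos"]); A=R.from_euler('xyz',o["tool_rot"])
print("t",round(o["t"],2),"tcp",T.round(1),"phi",round(np.arctan2(*A.as_matrix()[[1,0],1]),3),"open",round(o["opening"]*85.4,1),"F",np.round(o["contact_force"],1),"q",np.round(o["q"],2))
for a in sys.argv[1:]:
    x,y,z,f=map(float,a.split(",")); c,s=np.cos(f),np.sin(f)
    B=R.from_matrix(np.array([[0,c,s],[0,s,-c],[-1,0,0]]))
    d=A.inv().apply(np.array([x,y,z])-T)/25; w=np.degrees((A.inv()*B).as_rotvec())/5
    print(a,"xyz",d.round(2),"w",w.round(2),"rows",int(np.ceil(max(np.linalg.norm(d)*25/41.7,np.linalg.norm(w)*5/7.16))))
    T,A=np.array([x,y,z]),B
E
python3 go.py 430.8,-246.9,110,-0.45 430.8,-246.9,14,-0.45
```

```text
t 2.25 tcp [575.    0.  231.3] phi -0.0 open 85.6 F [-0.2 -0.7 -0.2] q [-0.21  0.18  1.61  0.    1.35 -0.21]
430.8,-246.9,110,-0.45 xyz [ 4.85 -5.77  9.88] w [ 5.16 -0.    0.  ] rows 8
430.8,-246.9,14,-0.45 xyz [3.84 0.   0.  ] w [0. 0. 0.] rows 3
```

{"api": "move_arm", "payload": {"plan": [{"x": 4.85, "y": -5.77, "z": 9.88, "wx": 5.16, "jaw": 85}, {"x": 4.85, "y": -5.77, "z": 9.88, "wx": 5.16, "jaw": 85}, {"x": 4.85, "y": -5.77, "z": 9.88, "wx": 5.16, "jaw": 60}, {"x": 4.85, "y": -5.77, "z": 9.88, "wx": 5.16, "jaw": 50}, {"x": 4.85, "y": -5.77, "z": 9.88, "wx": 5.16, "jaw": 50}, {"x": 4.85, "y": -5.77, "z": 9.88, "wx": 5.16, "jaw": 50}, {"x": 4.85, "y": -5.77, "z": 9.88, "wx": 5.16, "jaw": 50}, {"x": 4.85, "y": -5.77, "z": 9.88, "wx": 5.16, "jaw": 50}]}}

```text
schema error: expected keys x, y, z, wx, wy, wz, jaw
```

{"api": "move_arm", "payload": {"plan": [{"x": 4.85, "y": -5.77, "z": 9.88, "wx": 5.16, "wy": 0, "wz": 0, "jaw": 50}, {"x": 4.85, "y": -5.77, "z": 9.88, "wx": 5.16, "wy": 0, "wz": 0, "jaw": 50}, {"x": 4.85, "y": -5.77, "z": 9.88, "wx": 5.16, "wy": 0, "wz": 0, "jaw": 50}, {"x": 4.85, "y": -5.77, "z": 9.88, "wx": 5.16, "wy": 0, "wz": 0, "jaw": 50}, {"x": 4.85, "y": -5.77, "z": 9.88, "wx": 5.16, "wy": 0, "wz": 0, "jaw": 50}, {"x": 4.85, "y": -5.77, "z": 9.88, "wx": 5.16, "wy": 0, "wz": 0, "jaw": 50}, {"x": 4.85, "y": -5.77, "z": 9.88, "wx": 5.16, "wy": 0, "wz": 0, "jaw": 50}, {"x": 4.85, "y": -5.77, "z": 9.88, "wx": 5.16, "wy": 0, "wz": 0, "jaw": 50}]}}

```text
t: 2.92
tool_pos: [428.0, -249.5, 108.4]
tool_rot: [-1.274, 1.569, 2.986]
contact_force: [0.9, 0.4, 0.5]
opening: 0.59
```

```bash
python3 - <<'E'
from fit import *
p=robot.snapshot("wrist"); n="plate_plain_post"
print(p["shot"]); img=p["color"].copy()
q0=[430.8,-246.9,1.12]
for r in robot.regions_of(p,n):
    print(r["p"],r["bbox"])
rs=robot.regions_of(p,n)
if rs:
    q,f=fit([(p,rs[0]["mask"])],n,q0[:2],[1.12]); print(q,f)
    cv2.drawContours(img,cv2.findContours((sil(p,n,q)>.5).astype(np.uint8),0,1)[0],-1,(0,0,255),1)
cv2.drawContours(img,cv2.findContours((sil(p,n,q0)>.5).astype(np.uint8),0,1)[0],-1,(255,0,0),1)
cv2.imwrite("pics/w1.png",img)
E
python3 go.py
```

```text
6
0.59 [245.3, 158.5, 372.7, 282.6]
[ 428.97167978 -248.04698373    1.08626989] 0.029126709327101707
t 3.07 tcp [ 429.8 -247.8  109.5] phi -0.454 open 50.1 F [ 1.   0.1 -0.3] q [-0.76  0.16  1.9   0.    1.08 -0.31]
```

View pics/w1.png

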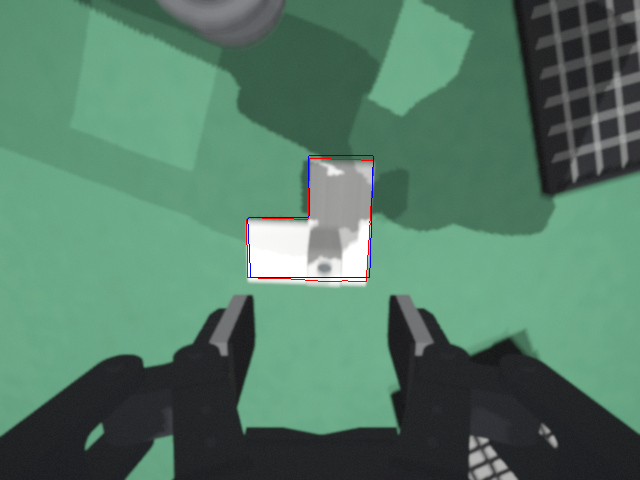

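The wrist view shows the plain plate at about (310,225), and the fit there is tight. Descend and grip.

{"api": "move_arm", "payload": {"plan": [{"x": 1.6, "y": 0, "z": 0, "wx": 0.3, "wy": 0, "wz": 0, "jaw": 50}, {"x": 3.2, "y": 0, "z": 0, "wx": 0.3, "wy": 0, "wz": 0, "jaw": 50}, {"x": 3.75, "y": 0, "z": 0, "wx": 0.3, "wy": 0, "wz": 0, "jaw": 50}, {"x": 3.75, "y": 0, "z": 0, "wx": 0.3, "wy": 0, "wz": 0, "jaw": 50}, {"x": 3.75, "y": 0, "z": 0, "wx": 0.3, "wy": 0, "wz": 0, "jaw": 10}, {"x": 3.75, "y": 0, "z": 0, "wx": 0.3, "wy": 0, "wz": 0, "jaw": 10}, {"x": 3.75, "y": 0, "z": 0, "wx": 0.3, "wy": 0, "wz": 0, "jaw": 10}, {"x": 3.75, "y": 0, "z": 0, "wx": 0.3, "wy": 0, "wz": 0, "jaw": 10}], "newtons": 40}}

```text
t: 3.73
tool_pos: [432.6, -248.0, 18.5]
tool_rot: [1.381, 1.566, -0.666]
contact_force: [1.9, 1.1, 6.4]
opening: 0.202
```

{"api": "move_arm", "payload": {"plan": [{"x": 0, "y": 0, "z": 0, "wx": 0, "wy": 0, "wz": 0, "jaw": 10}, {"x": 0, "y": 0, "z": 0, "wx": 0, "wy": 0, "wz": 0, "jaw": 10}, {"x": 0, "y": 0, "z": 0, "wx": 0, "wy": 0, "wz": 0, "jaw": 10}, {"x": -0.5, "y": 0, "z": 0, "wx": 0, "wy": 0, "wz": 0, "jaw": 10}, {"x": -1.5, "y": 0, "z": 0, "wx": 0, "wy": 0, "wz": 0, "jaw": 10}, {"x": -2.4, "y": 0, "z": 0, "wx": 0, "wy": 0, "wz": 0, "jaw": 10}, {"x": -2.4, "y": 0, "z": 0, "wx": 0, "wy": 0, "wz": 0, "jaw": 10}, {"x": -2.4, "y": 0, "z": 0, "wx": 0, "wy": 0, "wz": 0, "jaw": 10}]}}

```text
t: 4.4
tool_pos: [431.9, -248.0, 78.1]
tool_rot: [1.272, 1.566, -0.775]
contact_force: [0.0, 0.9, -1.4]
opening: 0.204
```

```bash
cat > pf.py <<'E'
# python3 pf.py target x y z yaw,yaw.. : fit pose in a wrist picture; print also relative to tcp
import sys; from fit import *
def run(n,x,y,z,yaws,save=None,cam="wrist"):
    robot.snapshot(cam) if 0 else None
    p=robot.snapshot(cam); rs=robot.regions_of(p,n); o=robot.get_obs(); T=np.array(o["tool_pos"])
    for r in rs[:2]:
        q,f=fit([(p,r["mask"])],n,(x,y),yaws,z)
        print(n,round(r["p"],2),[int(v) for v in r["bbox"]],"q",q.round(3),"err",round(f,3),"rel tcp",(q[:2]-T[:2]).round(1))
        if save:
            im=p["color"].copy(); cv2.drawContours(im,cv2.findContours((sil(p,n,q,z)>.5).astype(np.uint8),0,1)[0],-1,(0,0,255),1); cv2.imwrite(save,im); save=None
    return p
if __name__=="__main__":
    a=sys.argv; run(a[1],float(a[2]),float(a[3]),float(a[4]),[float(v) for v in a[5].split(",")],a[6] if len(a)>6 else None)
E
python3 go.py; python3 pf.py plate_plain_post 430 -247 60 1.09 pics/w2.png
python3 -c "
import numpy as np,json
for n,l in (('tray_oblong',(13,-32)),('tray_oblong',(-13,32))):
    x,y,a=json.load(open('poses.json'))[n]; a=-0.165
    print(x+np.cos(a)*l[0]-np.sin(a)*l[1],y+np.sin(a)*l[0]+np.cos(a)*l[1])"
```

```text
t 4.4 tcp [ 431.9 -248.    78.1] phi -0.476 open 17.5 F [ 0.   0.9 -1.4] q [-0.76  0.21  1.92 -0.    1.01 -0.28]
plate_plain_post 0.85 [202, 187, 394, 400] q [ 430.077 -248.912    1.096] err 0.31 rel tcp [-0.3 -2.3]
634.9877501923825 -252.8041261534852
619.8530221367682 -185.40279080556647
```

```bash
python3 go.py 635,-252.8,100,-0.165
```

```text
t 4.5 tcp [ 430.4 -246.7   75.9] phi -0.477 open 17.2 F [-0.6 -0.5 -1.8] q [-0.76  0.21  1.92 -0.    1.01 -0.28]
635,-252.8,100,-0.165 xyz [-0.97  7.39 -3.54] w [-3.57 -0.    0.01] rows 5
```

{"api": "move_arm", "payload": {"plan": [{"x": -0.97, "y": 1.5, "z": -0.7, "wx": -0.7, "wy": 0, "wz": 0, "jaw": 10}, {"x": -0.97, "y": 3, "z": -1.4, "wx": -1.4, "wy": 0, "wz": 0, "jaw": 10}, {"x": -0.97, "y": 4.5, "z": -2.1, "wx": -2.2, "wy": 0, "wz": 0, "jaw": 10}, {"x": -0.97, "y": 6, "z": -2.9, "wx": -2.9, "wy": 0, "wz": 0, "jaw": 10}, {"x": -0.97, "y": 7.39, "z": -3.54, "wx": -3.57, "wy": 0, "wz": 0, "jaw": 10}, {"x": -0.97, "y": 7.39, "z": -3.54, "wx": -3.57, "wy": 0, "wz": 0, "jaw": 10}, {"x": -0.97, "y": 7.39, "z": -3.54, "wx": -3.57, "wy": 0, "wz": 0, "jaw": 10}, {"x": -0.97, "y": 7.39, "z": -3.54, "wx": -3.57, "wy": 0, "wz": 0, "jaw": 10}]}}

```text
t: 5.17
tool_pos: [634.1, -252.2, 98.0]
tool_rot: [-1.899, 1.566, 2.648]
contact_force: [-0.5, -0.4, -1.7]
opening: 0.206
```

```bash
python3 - <<'E'
from pf import *
robot.snapshot("wrist"); robot.snapshot("wrist")
run("tray_oblong",627,-219,0,[-.165],"pics/w3.png")
run("plate_plain_post",635,-252.8,83,[1.40])
E
python3 go.py
```

```text
tray_oblong 0.59 [202, 62, 396, 280] q [ 6.25484e+02 -2.20426e+02 -1.72000e-01] err 0.461 rel tcp [-8.8 32.8]
plate_plain_post 0.89 [203, 188, 395, 399] q [ 632.928 -254.627    1.408] err 0.309 rel tcp [-1.9 -1.3]
t 5.47 tcp [ 634.8 -253.4  101. ] phi -0.166 open 17.8 F [ 0.5  0.1 -1.1] q [-0.55  0.54  1.4  -0.    1.19 -0.39]
```

View pics/w3.png

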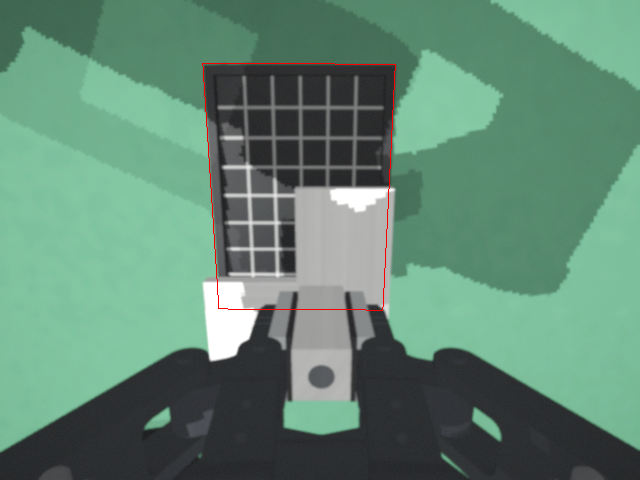

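```bash
python3 - <<'E'
from fit import *
import fit as F
p=robot.snapshot("wrist")
m=robot.regions_of(p,"plate_plain_post")[0]["mask"]; t=robot.regions_of(p,"tray_oblong")[0]["mask"]
o0=F.sil
W=np.ones((480,640)); W[280:]=0
F.sil=lambda *a:o0(*a)*W
zs=robot.get_obs()["tool_pos"]; print(zs)
q,f=fit([(p,m*W)],"plate_plain_post",(635,-253),[1.40],84.5); print("plate",q,f)
W=W*(1-cv2.dilate(m.astype(np.uint8),np.ones((7,7)))); W[270:]=0
q,f=fit([(p,t*W)],"tray_oblong",(627,-219),[-.17],0); print("tray",q,f)
dark=(p["color"].max(2)<60);
E
python3 go.py
```

```text
[ 635.28319762 -253.36871503  101.08480172]
plate [ 633.03591976 -254.70307794    1.39771067] 0.025263706222176552
tray [ 6.25970006e+02 -2.20835251e+02 -1.67053385e-01] 0.007248770911246538
t 5.62 tcp [ 635.3 -253.4  101.1] phi -0.165 open 17.5 F [ 0.7  0.2 -1.7] q [-0.55  0.54  1.4  -0.    1.19 -0.39]
```

The plate is over its slot within 1 mm and 0.5°. Lower and release.

{"api": "move_arm", "payload": {"plan": [{"x": 1.2, "y": 0, "z": 0, "wx": 0, "wy": 0, "wz": 0, "jaw": 10}, {"x": 2.2, "y": 0, "z": 0, "wx": 0, "wy": 0, "wz": 0, "jaw": 10}, {"x": 2.8, "y": 0, "z": 0, "wx": 0, "wy": 0, "wz": 0, "jaw": 10}, {"x": 3.1, "y": 0, "z": 0, "wx": 0, "wy": 0, "wz": 0, "jaw": 10}, {"x": 3.25, "y": 0, "z": 0, "wx": 0, "wy": 0, "wz": 0, "jaw": 10}, {"x": 3.25, "y": 0, "z": 0, "wx": 0, "wy": 0, "wz": 0, "jaw": 10}, {"x": 3.25, "y": 0, "z": 0, "wx": 0, "wy": 0, "wz": 0, "jaw": 10}, {"x": 3.25, "y": 0, "z": 0, "wx": 0, "wy": 0, "wz": 0, "jaw": 10}]}}

```text
t: 6.28
tool_pos: [635.6, -253.1, 21.2]
tool_rot: [-1.414, 1.571, 3.134]
contact_force: [-4.3, 3.0, 6.4]
opening: 0.205
```

{"api": "move_arm", "payload": {"plan": [{"x": 0, "y": 0, "z": 0, "wx": 0, "wy": 0, "wz": 0, "jaw": 45}, {"x": 0, "y": 0, "z": 0, "wx": 0, "wy": 0, "wz": 0, "jaw": 45}, {"x": 0, "y": 0, "z": 0, "wx": 0, "wy": 0, "wz": 0, "jaw": 45}, {"x": 0, "y": 0, "z": 0, "wx": 0, "wy": 0, "wz": 0, "jaw": 45}, {"x": -1.5, "y": 0, "z": 0, "wx": 0, "wy": 0, "wz": 0, "jaw": 45}, {"x": -3.5, "y": 0, "z": 0, "wx": 0, "wy": 0, "wz": 0, "jaw": 45}, {"x": -5.5, "y": 0, "z": 0, "wx": 0, "wy": 0, "wz": 0, "jaw": 45}, {"x": -5.5, "y": 0, "z": 0, "wx": 0, "wy": 0, "wz": 0, "jaw": 45}]}}

```text
t: 6.95
tool_pos: [638.3, -254.7, 163.9]
tool_rot: [1.19, 1.562, -0.545]
contact_force: [0.8, -0.5, 1.3]
opening: 0.525
```

```bash
python3 - <<'E'
from pf import *
robot.snapshot("wrist")
run("plate_plain_post",633,-254.7,3,[1.40],"pics/w4.png")
p=run("tray_oblong",626,-220.8,0,[-.167])
E
python3 go.py 424.5,250.2,180,2.70  425,250.2,110,2.70
```

```text
plate_plain_post 0.79 [249, 151, 352, 256] q [ 634.476 -254.163    1.423] err 0.03 rel tcp [-2.4 -0.3]
tray_oblong 0.63 [219, 72, 374, 277] q [ 6.25634e+02 -2.21010e+02 -1.70000e-01] err 0.398 rel tcp [-9.1 31.6]
t 7.2 tcp [ 634.8 -252.7  155.4] phi -0.165 open 45.1 F [ 1.1 -0.4  0.1] q [-0.55  0.48  1.37 -0.    1.29 -0.39]
424.5,250.2,180,2.70 xyz [ -0.95 -11.6  -18.46] w [-3.283e+01 -3.000e-02 -1.000e-02] rows 23
425,250.2,110,2.70 xyz [ 2.8  -0.02  0.01] w [0. 0. 0.] rows 2
```

```bash
python3 go.py 550,-85,180,0.79 480,90,180,1.745  425,250.2,150,2.70
```

```text
t 7.2 tcp [ 634.8 -252.7  155.4] phi -0.165 open 45.1 F [ 1.1 -0.4  0.1] q [-0.55  0.48  1.37 -0.    1.29 -0.39]
550,-85,180,0.79 xyz [-0.97 -4.45 -6.06] w [-10.94  -0.02   0.02] rows 8
480,90,180,1.745 xyz [ 0.    3.   -6.92] w [-10.94   0.     0.  ] rows 8
425,250.2,150,2.70 xyz [ 1.2   6.69 -1.06] w [-10.94   0.     0.  ] rows 8
```

{"api": "move_arm", "payload": {"plan": [{"x": -1, "y": -0.6, "z": -0.8, "wx": -1.4, "wy": 0, "wz": 0, "jaw": 45}, {"x": -1, "y": -1.2, "z": -1.6, "wx": -2.8, "wy": 0, "wz": 0, "jaw": 45}, {"x": -1, "y": -1.8, "z": -2.4, "wx": -4.2, "wy": 0, "wz": 0, "jaw": 45}, {"x": -1, "y": -2.4, "z": -3.2, "wx": -5.6, "wy": 0, "wz": 0, "jaw": 45}, {"x": -1, "y": -3, "z": -4, "wx": -7, "wy": 0, "wz": 0, "jaw": 45}, {"x": -1, "y": -3.6, "z": -4.8, "wx": -8.4, "wy": 0, "wz": 0, "jaw": 45}, {"x": -1, "y": -4.1, "z": -5.5, "wx": -9.8, "wy": 0, "wz": 0, "jaw": 45}, {"x": -1, "y": -4.45, "z": -6.06, "wx": -10.94, "wy": 0, "wz": 0, "jaw": 45}]}}

```text
t: 7.87
tool_pos: [548.2, -83.3, 179.2]
tool_rot: [-2.777, 1.566, 2.732]
contact_force: [0.6, 0.5, -0.3]
opening: 0.529
```

{"api": "move_arm", "payload": {"plan": [{"x": 0, "y": 0.4, "z": -0.9, "wx": -1.4, "wy": 0, "wz": 0, "jaw": 45}, {"x": 0, "y": 0.8, "z": -1.8, "wx": -2.8, "wy": 0, "wz": 0, "jaw": 45}, {"x": 0, "y": 1.2, "z": -2.7, "wx": -4.2, "wy": 0, "wz": 0, "jaw": 45}, {"x": 0, "y": 1.6, "z": -3.6, "wx": -5.6, "wy": 0, "wz": 0, "jaw": 45}, {"x": 0, "y": 2, "z": -4.5, "wx": -7, "wy": 0, "wz": 0, "jaw": 45}, {"x": 0, "y": 2.4, "z": -5.4, "wx": -8.4, "wy": 0, "wz": 0, "jaw": 45}, {"x": 0, "y": 2.7, "z": -6.2, "wx": -9.8, "wy": 0, "wz": 0, "jaw": 45}, {"x": 0, "y": 3, "z": -6.92, "wx": -10.94, "wy": 0, "wz": 0, "jaw": 45}]}}

```text
t: 8.53
tool_pos: [478.4, 91.0, 179.5]
tool_rot: [2.874, 1.566, 3.054]
contact_force: [0.9, 0.9, 0.9]
opening: 0.526
```

{"api": "move_arm", "payload": {"plan": [{"x": 0, "y": 0.9, "z": -0.1, "wx": -1.4, "wy": 0, "wz": 0, "jaw": 45}, {"x": 0, "y": 1.8, "z": -0.3, "wx": -2.8, "wy": 0, "wz": 0, "jaw": 45}, {"x": 0, "y": 2.7, "z": -0.4, "wx": -4.2, "wy": 0, "wz": 0, "jaw": 45}, {"x": 0.4, "y": 3.6, "z": -0.6, "wx": -5.6, "wy": 0, "wz": 0, "jaw": 45}, {"x": 0.8, "y": 4.5, "z": -0.7, "wx": -7, "wy": 0, "wz": 0, "jaw": 45}, {"x": 1.2, "y": 5.4, "z": -0.9, "wx": -8.4, "wy": 0, "wz": 0, "jaw": 45}, {"x": 1.2, "y": 6.2, "z": -1, "wx": -9.8, "wy": 0, "wz": 0, "jaw": 45}, {"x": 1.2, "y": 6.69, "z": -1.06, "wx": -10.94, "wy": 0, "wz": 0, "jaw": 45}]}}

```text
t: 9.2
tool_pos: [422.6, 250.9, 148.8]
tool_rot: [2.218, 1.565, -2.929]
contact_force: [0.7, -0.7, 0.9]
opening: 0.525
```

```bash
python3 - <<'E'
from pf import *
for i in range(4): robot.snapshot("wrist")
run("plate_holed_post",424.5,250.2,0,[1.13],"pics/w5.png")
E
python3 go.py
```

```text
plate_holed_post 0.8 [281, 186, 387, 289] q [425.407 251.658   1.127] err 0.03 rel tcp [-0.1  2.6]
t 9.5 tcp [425.5 249.  151.1] phi 2.696 open 44.8 F [ 0.3  0.1 -0.6] q [ 0.29  0.09  1.88 -0.    1.17 -2.41]
```

View pics/w5.png

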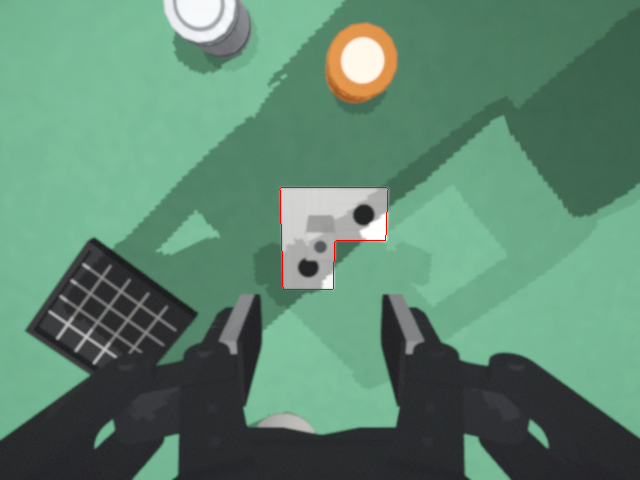

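The holed plate is centred under the gripper in its view, at about (320,230).

{"api": "move_arm", "payload": {"plan": [{"x": 1.6, "y": 0, "z": 0.04, "wx": 0, "wy": 0, "wz": 0, "jaw": 45}, {"x": 3.2, "y": 0.04, "z": 0.04, "wx": 0, "wy": 0, "wz": 0, "jaw": 45}, {"x": 4.7, "y": 0.04, "z": 0.04, "wx": 0, "wy": 0, "wz": 0, "jaw": 45}, {"x": 5.36, "y": 0.04, "z": 0.04, "wx": 0, "wy": 0, "wz": 0, "jaw": 45}, {"x": 5.36, "y": 0.04, "z": 0.04, "wx": 0, "wy": 0, "wz": 0, "jaw": 45}, {"x": 5.36, "y": 0.04, "z": 0.04, "wx": 0, "wy": 0, "wz": 0, "jaw": 10}, {"x": 5.36, "y": 0.04, "z": 0.04, "wx": 0, "wy": 0, "wz": 0, "jaw": 10}, {"x": 5.36, "y": 0.04, "z": 0.04, "wx": 0, "wy": 0, "wz": 0, "jaw": 10}]}}

```text
t: 10.17
tool_pos: [427.1, 251.4, 19.8]
tool_rot: [-0.857, 1.567, 0.271]
contact_force: [-0.4, 0.4, -1.5]
opening: 0.202
```

{"api": "move_arm", "payload": {"plan": [{"x": 0, "y": 0, "z": 0, "wx": 0, "wy": 0, "wz": 0, "jaw": 10}, {"x": 0, "y": 0, "z": 0, "wx": 0, "wy": 0, "wz": 0, "jaw": 10}, {"x": 0, "y": 0, "z": 0, "wx": 0, "wy": 0, "wz": 0, "jaw": 10}, {"x": 0, "y": 0, "z": 0, "wx": 0, "wy": 0, "wz": 0, "jaw": 10}, {"x": -1.2, "y": 0, "z": 0, "wx": 0, "wy": 0, "wz": 0, "jaw": 10}, {"x": -2.8, "y": 0, "z": 0, "wx": 0, "wy": 0, "wz": 0, "jaw": 10}, {"x": -4.4, "y": 0, "z": 0, "wx": 0, "wy": 0, "wz": 0, "jaw": 10}, {"x": -5.6, "y": 0, "z": 0, "wx": 0, "wy": 0, "wz": 0, "jaw": 10}]}}

```text
t: 10.83
tool_pos: [425.6, 251.5, 161.1]
tool_rot: [-0.793, 1.568, 0.335]
contact_force: [1.6, 0.4, -1.1]
opening: 0.207
```

```bash
python3 - <<'E'
from pf import *
robot.snapshot("wrist")
E
python3 go.py 480,90,170,1.745 550,-70,170,0.79 619.5,-187,130,-0.165
```

```text
t 10.88 tcp [429.  252.7 166.8] phi 2.7 open 17.7 F [2.3 2.6 3.7] q [ 0.29  0.07  1.87  0.    1.19 -2.41]
480,90,170,1.745 xyz [-0.13 -4.63 -5.01] w [10.94  0.13  0.05] rows 8
550,-70,170,0.79 xyz [ 0.   -6.79  1.65] w [10.94  0.    0.  ] rows 8
619.5,-187,130,-0.165 xyz [ 1.6  -1.37  5.27] w [10.94  0.    0.  ] rows 8
```

{"api": "move_arm", "payload": {"plan": [{"x": -0.4, "y": -0.6, "z": -0.6, "wx": 1.4, "wy": 0, "wz": 0, "jaw": 10}, {"x": -0.5, "y": -1.2, "z": -1.3, "wx": 2.8, "wy": 0, "wz": 0, "jaw": 10}, {"x": -0.5, "y": -1.8, "z": -2, "wx": 4.2, "wy": 0, "wz": 0, "jaw": 10}, {"x": -0.5, "y": -2.4, "z": -2.6, "wx": 5.6, "wy": 0, "wz": 0, "jaw": 10}, {"x": -0.5, "y": -3, "z": -3.2, "wx": 7, "wy": 0, "wz": 0, "jaw": 10}, {"x": -0.5, "y": -3.6, "z": -3.9, "wx": 8.4, "wy": 0, "wz": 0, "jaw": 10}, {"x": -0.5, "y": -4.2, "z": -4.5, "wx": 9.8, "wy": 0, "wz": 0, "jaw": 10}, {"x": -0.5, "y": -4.63, "z": -5.01, "wx": 10.94, "wy": 0, "wz": 0, "jaw": 10}]}}

```text
t: 11.55
tool_pos: [476.4, 87.1, 170.3]
tool_rot: [-0.558, 1.57, -0.392]
contact_force: [0.0, -0.1, -0.4]
opening: 0.202
```

{"api": "move_arm", "payload": {"plan": [{"x": 0, "y": -0.8, "z": 0.2, "wx": 1.4, "wy": 0, "wz": 0, "jaw": 10}, {"x": 0, "y": -1.7, "z": 0.4, "wx": 2.8, "wy": 0, "wz": 0, "jaw": 10}, {"x": 0, "y": -2.6, "z": 0.6, "wx": 4.2, "wy": 0, "wz": 0, "jaw": 10}, {"x": 0, "y": -3.4, "z": 0.8, "wx": 5.6, "wy": 0, "wz": 0, "jaw": 10}, {"x": 0, "y": -4.3, "z": 1, "wx": 7, "wy": 0, "wz": 0, "jaw": 10}, {"x": 0, "y": -5.2, "z": 1.2, "wx": 8.4, "wy": 0, "wz": 0, "jaw": 10}, {"x": 0, "y": -6, "z": 1.4, "wx": 9.8, "wy": 0, "wz": 0, "jaw": 10}, {"x": 0, "y": -6.79, "z": 1.65, "wx": 10.94, "wy": 0, "wz": 0, "jaw": 10}]}}

```text
t: 12.22
tool_pos: [546.0, -72.6, 170.0]
tool_rot: [-2.803, 1.57, 2.692]
contact_force: [-0.1, 0.6, -1.8]
opening: 0.206
```

{"api": "move_arm", "payload": {"plan": [{"x": 0, "y": -0.2, "z": 0.7, "wx": 1.4, "wy": 0, "wz": 0, "jaw": 10}, {"x": 0.3, "y": -0.4, "z": 1.4, "wx": 2.8, "wy": 0, "wz": 0, "jaw": 10}, {"x": 0.6, "y": -0.6, "z": 2.1, "wx": 4.2, "wy": 0, "wz": 0, "jaw": 10}, {"x": 0.9, "y": -0.8, "z": 2.8, "wx": 5.6, "wy": 0, "wz": 0, "jaw": 10}, {"x": 1.2, "y": -1, "z": 3.5, "wx": 7, "wy": 0, "wz": 0, "jaw": 10}, {"x": 1.6, "y": -1.2, "z": 4.2, "wx": 8.4, "wy": 0, "wz": 0, "jaw": 10}, {"x": 1.6, "y": -1.3, "z": 4.9, "wx": 9.8, "wy": 0, "wz": 0, "jaw": 10}, {"x": 1.6, "y": -1.37, "z": 5.27, "wx": 10.94, "wy": 0, "wz": 0, "jaw": 10}]}}

```text
t: 12.88
tool_pos: [615.6, -190.0, 129.1]
tool_rot: [-1.7, 1.57, 2.841]
contact_force: [-0.8, -0.1, -1.4]
opening: 0.201
```

```bash
for i in 1 2 3; do python3 go.py 620.5,-185.3,100,-0.167; python3 -c "
from plant import robot
robot.snapshot('wrist');robot.snapshot('wrist')"; done
```

```text
t 12.88 tcp [ 615.6 -190.   129.1] phi -0.172 open 17.1 F [-0.8 -0.1 -1.4] q [-0.48  0.43  1.5  -0.    1.21 -0.31]
620.5,-185.3,100,-0.167 xyz [ 1.16  0.16 -0.22] w [-0.06 -0.    0.01] rows 1
t 12.98 tcp [ 615.8 -190.   129.8] phi -0.167 open 17.6 F [ 0.   0.3 -1.3] q [-0.48  0.43  1.5  -0.    1.21 -0.32]
620.5,-185.3,100,-0.167 xyz [ 1.19  0.15 -0.22] w [-0.  0. -0.] rows 1
t 13.08 tcp [ 615.  -188.2  129.9] phi -0.162 open 17.4 F [-0.   1.1 -0.4] q [-0.48  0.43  1.51  0.    1.21 -0.32]
620.5,-185.3,100,-0.167 xyz [ 1.19  0.2  -0.15] w [ 0.06 -0.01  0.01] rows 1
```

{"api": "move_arm", "payload": {"plan": [{"x": 0.6, "y": 0.17, "z": -0.18, "wx": 0, "wy": 0, "wz": 0, "jaw": 10}, {"x": 1.18, "y": 0.17, "z": -0.18, "wx": 0, "wy": 0, "wz": 0, "jaw": 10}, {"x": 1.18, "y": 0.17, "z": -0.18, "wx": 0, "wy": 0, "wz": 0, "jaw": 10}, {"x": 1.18, "y": 0.17, "z": -0.18, "wx": 0, "wy": 0, "wz": 0, "jaw": 10}, {"x": 1.18, "y": 0.17, "z": -0.18, "wx": 0, "wy": 0, "wz": 0, "jaw": 10}, {"x": 1.18, "y": 0.17, "z": -0.18, "wx": 0, "wy": 0, "wz": 0, "jaw": 10}]}}

```text
t: 13.68
tool_pos: [621.0, -185.0, 101.6]
tool_rot: [1.291, 1.57, -0.445]
contact_force: [-0.6, -0.4, -0.4]
opening: 0.209
```

```bash
python3 - <<'E'
from fit import *
import fit as F
o0=F.sil
Z=[]
for i in range(3):
    p=robot.snapshot("wrist"); Z.append(robot.get_obs()["tool_pos"])
Z=np.mean(Z,0); print(Z)
rs=robot.regions_of(p,"plate_holed_post"); print([(r["p"],r["bbox"]) for r in rs])
m=rs[0]["mask"]; 
W=np.ones((480,640)); W[280:]=0
F.sil=lambda *a:o0(*a)*W
q,f=fit([(p,m*W)],"plate_holed_post",(620,-186),[-1.73],Z[2]-15.7); print("plate",q,f)
im=p["color"].copy()
for n,qq,z in (("plate_holed_post",q,Z[2]-15.7),("tray_oblong",(626,-220.8,-.167),0),("plate_plain_post",(634.5,-254.2,1.41),3)):
    cv2.drawContours(im,cv2.findContours((o0(p,n,qq,z)>.5).astype(np.uint8),0,1)[0],-1,(0,0,255),1)
cv2.imwrite("pics/w6.png",im)
p=robot.snapshot("scene");cv2.imwrite("pics/s6.png",cv2.resize(p["color"][150:310,170:340],(0,0),fx=3,fy=3))
E
python3 go.py 620.5,-185.3,100,-0.167
```

```text
[ 620.98816406 -185.1766366   101.66935657]
[(0.59, [247.6, 224.8, 443.3, 393.7])]
plate [ 620.47206582 -183.21133117   -1.73596021] 0.025721168145537376
t 13.93 tcp [ 620.7 -185.1  101.3] phi -0.165 open 17.7 F [-0.   0.1 -1.6] q [-0.47  0.47  1.51  0.    1.16 -0.31]
620.5,-185.3,100,-0.167 xyz [ 0.05 -0.01  0.01] w [ 0.02  0.   -0.01] rows 1
```

View pics/w6.png

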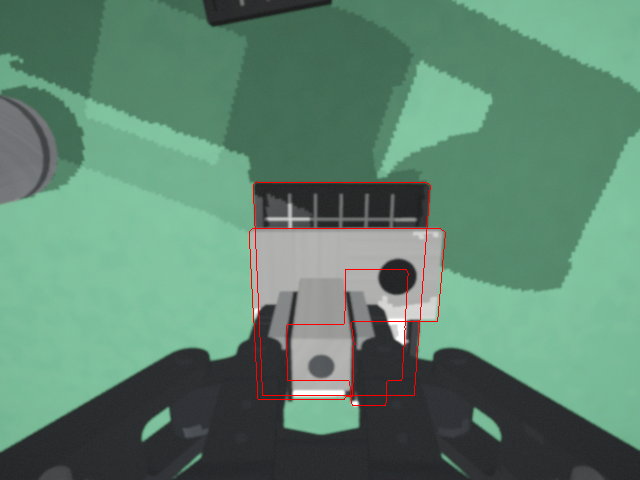

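Shift 2 mm in tray −x and 4 mm in tray −y, then lower and release.

{"api": "move_arm", "payload": {"plan": [{"x": 0.3, "y": -0.08, "z": 0.16, "wx": 0, "wy": 0, "wz": 0, "jaw": 10}, {"x": 1.2, "y": -0.08, "z": 0.16, "wx": 0, "wy": 0, "wz": 0, "jaw": 10}, {"x": 2.2, "y": -0.08, "z": 0.16, "wx": 0, "wy": 0, "wz": 0, "jaw": 10}, {"x": 2.8, "y": -0.08, "z": 0.16, "wx": 0, "wy": 0, "wz": 0, "jaw": 10}, {"x": 3.1, "y": -0.08, "z": 0.16, "wx": 0, "wy": 0, "wz": 0, "jaw": 10}, {"x": 3.25, "y": -0.08, "z": 0.16, "wx": 0, "wy": 0, "wz": 0, "jaw": 10}, {"x": 3.25, "y": -0.08, "z": 0.16, "wx": 0, "wy": 0, "wz": 0, "jaw": 10}, {"x": 3.25, "y": -0.08, "z": 0.16, "wx": 0, "wy": 0, "wz": 0, "jaw": 10}]}}

```text
t: 14.6
tool_pos: [617.0, -188.5, 22.0]
tool_rot: [-1.644, 1.568, 2.904]
contact_force: [-11.4, 3.1, 20.1]
opening: 0.205
```

{"api": "move_arm", "payload": {"plan": [{"x": 0, "y": 0, "z": 0, "wx": 0, "wy": 0, "wz": 0, "jaw": 45}, {"x": 0, "y": 0, "z": 0, "wx": 0, "wy": 0, "wz": 0, "jaw": 45}, {"x": 0, "y": 0, "z": 0, "wx": 0, "wy": 0, "wz": 0, "jaw": 45}, {"x": 0, "y": 0, "z": 0, "wx": 0, "wy": 0, "wz": 0, "jaw": 45}, {"x": -1.5, "y": 0, "z": 0, "wx": 0, "wy": 0, "wz": 0, "jaw": 45}, {"x": -3.5, "y": 0, "z": 0.5, "wx": 0, "wy": 0, "wz": 0, "jaw": 45}, {"x": -5.5, "y": 0, "z": 1.5, "wx": 0, "wy": 0, "wz": 0, "jaw": 45}, {"x": -6, "y": 0, "z": 2, "wx": 0, "wy": 0, "wz": 0, "jaw": 45}]}}

```text
t: 15.27
tool_pos: [610.0, -237.2, 171.7]
tool_rot: [1.799, 1.57, 0.065]
contact_force: [0.2, -1.4, -0.2]
opening: 0.526
```

```bash
python3 - <<'E'
from fit import *
for i in range(3): p=robot.snapshot("wrist")
im=p["color"].copy()
for n,g,y,z in (("plate_holed_post",(618.5,-187),-1.737,3),("plate_plain_post",(634.5,-254),1.41,3)):
    for r in robot.regions_of(p,n)[:2]:
        q,f=fit([(p,r["mask"])],n,g,[y],z); d=q[:2]-[626,-220.8]; c,s=np.cos(.167),np.sin(.167)
        print(n,r["p"],q.round(3),round(f,3),"local",[c*d[0]-s*d[1],s*d[0]+c*d[1]])
for r in robot.regions_of(p,"tray_oblong")[:1]: print(fit([(p,r["mask"])],"tray_oblong",(626,-220),[-.167])[0])
cv2.drawContours(im,cv2.findContours((sil(p,"tray_oblong",(626,-220.8,-.167))>.5).astype(np.uint8),0,1)[0],-1,(0,0,255),1)
cv2.imwrite("pics/w7.png",im)
E
python3 go.py 520,-130,160,0.1 446.5,-97.5,130,0.3
```

```text
plate_holed_post 0.59 [ 616.366 -187.212   -1.73 ] 0.047 local [np.float64(-15.083179749827483), np.float64(31.519490621960127)]
plate_plain_post 0.87 [ 634.375 -254.467    1.409] 0.055 local [np.float64(13.855197031527617), np.float64(-31.80688627522233)]
[ 6.25847741e+02 -2.21118628e+02 -1.67229760e-01]
t 15.57 tcp [ 608.7 -237.1  167.8] phi -0.165 open 45.1 F [ 0.6 -0.3 -0.1] q [-0.55  0.41  1.45  0.    1.28 -0.39]
520,-130,160,0.1 xyz [ 0.33 -4.2  -3.64] w [-3.04 -0.02  0.03] rows 4
446.5,-97.5,130,0.3 xyz [ 1.2  -2.8  -1.59] w [-2.29  0.    0.  ] rows 3
```

View pics/w7.png

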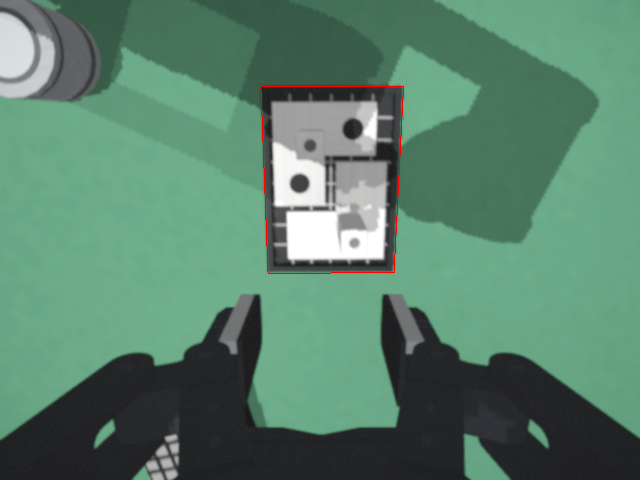

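Run:
```python
from h import *
p=robot.snapshot("wrist"); cv2.imwrite("pics/c8.png",cv2.resize(p["color"][80:280,255:410],(0,0),fx=3,fy=3,interpolation=cv2.INTER_CUBIC))
```

```text
(no output)
```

View pics/c8.png

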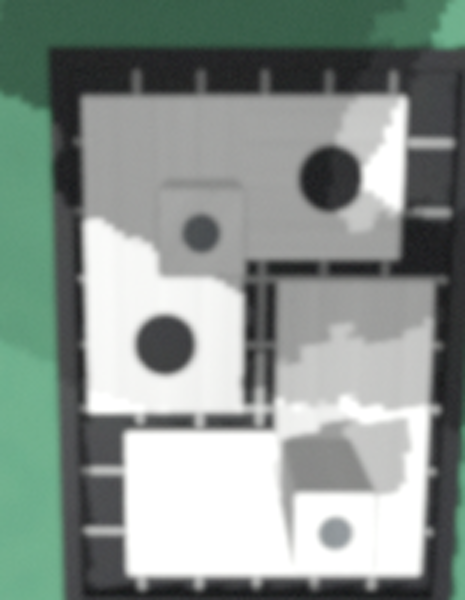

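Both plates are nested, with the floor grid visible around each, so they lie flat inside. Next is the wide barrel.

```bash
python3 go.py 446.5,-97.5,120,0.1
```

```text
t 15.62 tcp [ 608.6 -236.8  167.3] phi -0.165 open 44.8 F [ 0.   0.1 -0.9] q [-0.55  0.41  1.45  0.    1.28 -0.39]
446.5,-97.5,120,0.1 xyz [ 1.92 -7.3  -4.43] w [-3.03 -0.02  0.04] rows 6
```

{"api": "move_arm", "payload": {"plan": [{"x": 0, "y": -1.4, "z": -0.8, "wx": -0.6, "wy": 0, "wz": 0, "jaw": 85}, {"x": 0.2, "y": -2.8, "z": -1.7, "wx": -1.2, "wy": 0, "wz": 0, "jaw": 85}, {"x": 0.6, "y": -4.2, "z": -2.6, "wx": -1.8, "wy": 0, "wz": 0, "jaw": 85}, {"x": 1.2, "y": -5.6, "z": -3.4, "wx": -2.4, "wy": 0, "wz": 0, "jaw": 85}, {"x": 1.92, "y": -6.8, "z": -4.1, "wx": -3.03, "wy": 0, "wz": 0, "jaw": 85}, {"x": 1.92, "y": -7.3, "z": -4.43, "wx": -3.03, "wy": 0, "wz": 0, "jaw": 85}, {"x": 1.92, "y": -7.3, "z": -4.43, "wx": -3.03, "wy": 0, "wz": 0, "jaw": 85}, {"x": 1.92, "y": -7.3, "z": -4.43, "wx": -3.03, "wy": 0, "wz": 0, "jaw": 85}]}}

```text
t: 16.28
tool_pos: [446.8, -97.5, 120.5]
tool_rot: [-2.136, 1.569, 2.677]
contact_force: [0.9, -0.4, 0.3]
opening: 0.995
```

```bash
python3 - <<'E'
from pf import *
for i in range(4): robot.snapshot("wrist")
run("barrel_wide_mid",446.5,-97.5,0,[0.],"pics/w9.png")
E
python3 go.py
```

```text
barrel_wide_mid 0.7 [263, 189, 370, 307] q [ 4.46234e+02 -9.78480e+01  2.73000e-01] err 0.045 rel tcp [-2.3  1.5]
t 16.58 tcp [448.5 -99.4 121.7] phi 0.099 open 85.0 F [ 0.2 -0.  -0.4] q [-0.48  0.06  1.99 -0.    1.1  -0.58]
```

View pics/w9.png

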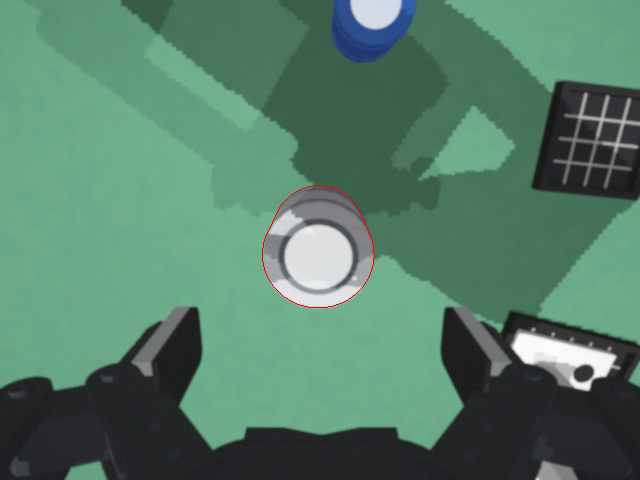

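{"api": "move_arm", "payload": {"plan": [{"x": 1.5, "y": 0, "z": 0, "wx": 0, "wy": 0, "wz": 0, "jaw": 85}, {"x": 2.8, "y": 0, "z": 0, "wx": 0, "wy": 0, "wz": 0, "jaw": 85}, {"x": 3.8, "y": 0, "z": 0, "wx": 0, "wy": 0, "wz": 0, "jaw": 85}, {"x": 4.2, "y": 0, "z": 0, "wx": 0, "wy": 0, "wz": 0, "jaw": 85}, {"x": 4.2, "y": 0, "z": 0, "wx": 0, "wy": 0, "wz": 0, "jaw": 85}, {"x": 4.2, "y": 0, "z": 0, "wx": 0, "wy": 0, "wz": 0, "jaw": 50}, {"x": 4.2, "y": 0, "z": 0, "wx": 0, "wy": 0, "wz": 0, "jaw": 50}, {"x": 4.2, "y": 0, "z": 0, "wx": 0, "wy": 0, "wz": 0, "jaw": 50}], "newtons": 60}}

```text
t: 17.25
tool_pos: [449.2, -99.5, 18.5]
tool_rot: [0.931, 1.568, -0.541]
contact_force: [-1.4, -0.9, 1.9]
opening: 0.686
```

{"api": "move_arm", "payload": {"plan": [{"x": 0, "y": 0, "z": 0, "wx": 0, "wy": 0, "wz": 0, "jaw": 50}, {"x": 0, "y": 0, "z": 0, "wx": 0, "wy": 0, "wz": 0, "jaw": 50}, {"x": 0, "y": 0, "z": 0, "wx": 0, "wy": 0, "wz": 0, "jaw": 50}, {"x": -0.8, "y": 0, "z": 0, "wx": 0, "wy": 0, "wz": 0, "jaw": 50}, {"x": -2.2, "y": 0, "z": 0, "wx": 0, "wy": 0, "wz": 0, "jaw": 50}, {"x": -3.8, "y": 0, "z": 0, "wx": 0, "wy": 0, "wz": 0, "jaw": 50}, {"x": -5, "y": 0, "z": 0, "wx": 0, "wy": 0, "wz": 0, "jaw": 50}, {"x": -5, "y": 0, "z": 0, "wx": 0, "wy": 0, "wz": 0, "jaw": 50}]}}

```text
t: 17.92
tool_pos: [452.1, -100.7, 148.8]
tool_rot: [1.008, 1.558, -0.463]
contact_force: [1.5, -1.2, -3.3]
opening: 0.687
```

```bash
python3 -c "
from plant import robot
robot.snapshot('wrist');robot.snapshot('wrist')"; python3 go.py 540,80,140,0.25 606,250.8,120,0.4
```

```text
t 18.02 tcp [448.7 -99.1 143. ] phi 0.1 open 58.7 F [-0.4  1.  -4.5] q [-0.48  0.02  1.97  0.    1.14 -0.58]
540,80,140,0.25 xyz [ 0.12  4.35 -6.76] w [-1.72  0.03 -0.04] rows 5
606,250.8,120,0.4 xyz [ 0.8   4.25 -5.97] w [-1.72  0.    0.  ] rows 5
```

{"api": "move_arm", "payload": {"plan": [{"x": 0, "y": 0.7, "z": -1.1, "wx": -0.3, "wy": 0, "wz": 0, "jaw": 50}, {"x": 0, "y": 1.5, "z": -2.3, "wx": -0.6, "wy": 0, "wz": 0, "jaw": 50}, {"x": 0, "y": 2.3, "z": -3.6, "wx": -0.9, "wy": 0, "wz": 0, "jaw": 50}, {"x": 0, "y": 3.1, "z": -4.8, "wx": -1.2, "wy": 0, "wz": 0, "jaw": 50}, {"x": 0, "y": 3.8, "z": -5.9, "wx": -1.5, "wy": 0, "wz": 0, "jaw": 50}, {"x": 0, "y": 4.35, "z": -6.76, "wx": -1.72, "wy": 0, "wz": 0, "jaw": 50}]}}

```text
t: 18.52
tool_pos: [538.1, 82.8, 138.9]
tool_rot: [-2.025, 1.567, 2.939]
contact_force: [0.3, -0.1, -3.2]
opening: 0.69
```

{"api": "move_arm", "payload": {"plan": [{"x": 0, "y": 0.8, "z": -1.1, "wx": -0.3, "wy": 0, "wz": 0, "jaw": 50}, {"x": 0, "y": 1.6, "z": -2.3, "wx": -0.7, "wy": 0, "wz": 0, "jaw": 50}, {"x": 0.2, "y": 2.4, "z": -3.4, "wx": -1, "wy": 0, "wz": 0, "jaw": 50}, {"x": 0.5, "y": 3.2, "z": -4.5, "wx": -1.4, "wy": 0, "wz": 0, "jaw": 50}, {"x": 0.8, "y": 3.8, "z": -5.4, "wx": -1.72, "wy": 0, "wz": 0, "jaw": 50}, {"x": 0.8, "y": 4.25, "z": -5.97, "wx": -1.72, "wy": 0, "wz": 0, "jaw": 50}, {"x": 0.8, "y": 4.25, "z": -5.97, "wx": -1.72, "wy": 0, "wz": 0, "jaw": 50}, {"x": 0.8, "y": 4.25, "z": -5.97, "wx": -1.72, "wy": 0, "wz": 0, "jaw": 50}]}}

```text
t: 19.18
tool_pos: [603.4, 251.6, 118.2]
tool_rot: [-1.724, 1.566, -2.893]
contact_force: [0.1, -0.2, -4.7]
opening: 0.689
```

```bash
python3 - <<'E'
from fit import *
import fit as F
for i in range(4): p=robot.snapshot("wrist")
o0=F.sil; T=np.array(robot.get_obs()["tool_pos"]); print(T)
im=p["color"].copy()
b=robot.regions_of(p,"barrel_wide_mid"); t=robot.regions_of(p,"tray_large"); print([(r["p"],r["bbox"]) for r in b+t])
W=np.ones((480,640)); W[270:]=0
if b: W*=1-cv2.dilate(b[0]["mask"].astype(np.uint8),np.ones((9,9)))
F.sil=lambda *a:o0(*a)*W
if t:
    q,f=fit([(p,t[0]["mask"]*W)],"tray_large",(606,250.8),[.4]); print(q,f)
    cv2.drawContours(im,cv2.findContours((o0(p,"tray_large",q,0)>.5).astype(np.uint8),0,1)[0],-1,(0,0,255),1)
cv2.drawContours(im,cv2.findContours((o0(p,"barrel_wide_mid",[T[0],T[1],0],T[2]-16)>.5).astype(np.uint8),0,1)[0],-1,(255,0,0),1)
cv2.imwrite("pics/w10.png",im)
E
python3 go.py 606,250.8,120,0.4
```

```text
[604.66999705 250.01089529 120.73900727]
[(0.92, [219.2, 227.0, 418.0, 432.4]), (0.74, [244.3, 159.6, 402.5, 284.9])]
[6.05484432e+02 2.50072211e+02 4.23089557e-01] 0.015150151215493679
t 19.48 tcp [605.2 250.1 121.5] phi 0.398 open 58.6 F [ 0.7 -0.5 -4.3] q [ 0.21  0.46  1.48 -0.    1.2  -0.19]
606,250.8,120,0.4 xyz [ 0.06  0.04 -0.01] w [-0.02  0.    0.  ] rows 1
```

View pics/w10.png

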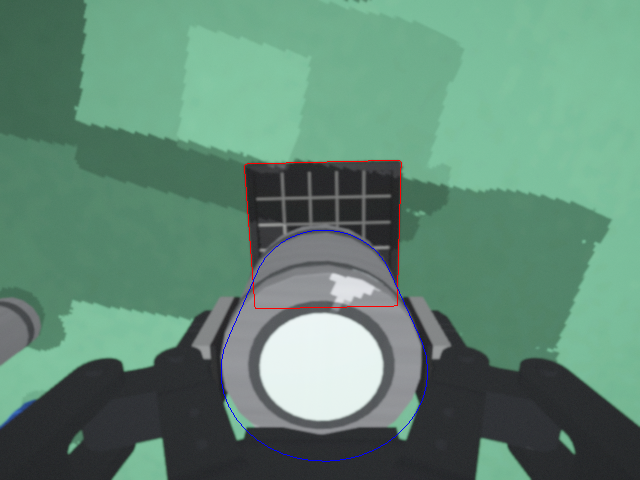

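The wide barrel is centred over the tray to within about 2 mm, with 13 mm of margin. Lower it.

{"api": "move_arm", "payload": {"plan": [{"x": 1.3, "y": 0, "z": 0, "wx": 0, "wy": 0, "wz": 0, "jaw": 50}, {"x": 2.5, "y": 0, "z": 0, "wx": 0, "wy": 0, "wz": 0, "jaw": 50}, {"x": 3.4, "y": 0, "z": 0, "wx": 0, "wy": 0, "wz": 0, "jaw": 50}, {"x": 3.8, "y": 0, "z": 0, "wx": 0, "wy": 0, "wz": 0, "jaw": 50}, {"x": 3.95, "y": 0, "z": 0, "wx": 0, "wy": 0, "wz": 0, "jaw": 50}, {"x": 3.95, "y": 0, "z": 0, "wx": 0, "wy": 0, "wz": 0, "jaw": 50}, {"x": 3.95, "y": 0, "z": 0, "wx": 0, "wy": 0, "wz": 0, "jaw": 50}]}}

```text
t: 20.07
tool_pos: [606.7, 251.2, 24.4]
tool_rot: [1.393, 1.568, 0.222]
contact_force: [0.7, -0.2, -3.6]
opening: 0.689
```

```bash
python3 go.py; python3 -c "
from plant import robot
robot.snapshot('wrist');robot.snapshot('wrist')"; python3 go.py
```

```text
t 20.07 tcp [606.7 251.2  24.4] phi 0.399 open 58.8 F [ 0.7 -0.2 -3.6] q [ 0.21  0.59  1.51  0.    1.04 -0.19]
t 20.17 tcp [606.8 251.4  24.7] phi 0.4 open 58.4 F [-0.1 -0.1 -3. ] q [ 0.21  0.59  1.51 -0.    1.04 -0.19]
```

{"api": "move_arm", "payload": {"plan": [{"x": 0.1, "y": 0, "z": 0, "wx": 0, "wy": 0, "wz": 0, "jaw": 50}, {"x": 0.1, "y": 0, "z": 0, "wx": 0, "wy": 0, "wz": 0, "jaw": 50}]}}

```text
t: 20.33
tool_pos: [606.6, 251.4, 21.6]
tool_rot: [1.394, 1.568, 0.223]
contact_force: [2.7, 1.7, -1.2]
opening: 0.687
```

{"api": "move_arm", "payload": {"plan": [{"x": 0.05, "y": 0, "z": 0, "wx": 0, "wy": 0, "wz": 0, "jaw": 50}, {"x": 0.05, "y": 0, "z": 0, "wx": 0, "wy": 0, "wz": 0, "jaw": 50}]}}

```text
t: 20.5
tool_pos: [606.6, 251.4, 21.5]
tool_rot: [1.328, 1.568, 0.157]
contact_force: [-3.8, -1.2, 8.4]
opening: 0.684
```

Contact, with the barrel on the tray floor. Release slowly and retreat.

{"api": "move_arm", "payload": {"plan": [{"x": 0, "y": 0, "z": 0, "wx": 0, "wy": 0, "wz": 0, "jaw": 70}, {"x": 0, "y": 0, "z": 0, "wx": 0, "wy": 0, "wz": 0, "jaw": 85}, {"x": 0, "y": 0, "z": 0, "wx": 0, "wy": 0, "wz": 0, "jaw": 85}, {"x": 0, "y": 0, "z": 0, "wx": 0, "wy": 0, "wz": 0, "jaw": 85}, {"x": -1, "y": 0, "z": 0, "wx": 0, "wy": 0, "wz": 0, "jaw": 85}, {"x": -2.5, "y": 0, "z": 0, "wx": 0, "wy": 0, "wz": 0, "jaw": 85}, {"x": -4, "y": 0, "z": 0, "wx": 0, "wy": 0, "wz": 0, "jaw": 85}, {"x": -5, "y": 0, "z": 0, "wx": 0, "wy": 0, "wz": 0, "jaw": 85}]}}

```text
t: 21.17
tool_pos: [606.5, 251.4, 147.6]
tool_rot: [1.391, 1.567, 0.22]
contact_force: [0.8, -0.3, 0.2]
opening: 1.001
```

```bash
python3 - <<'E'
from pf import *
for i in range(3): robot.snapshot("wrist")
run("barrel_wide_mid",605,250,3,[0.]); run("tray_large",605.5,250,0,[.423])
E
python3 go.py 423.5,101,150,0.1 423.5,101,110,0.1
python3 - <<'E'
from fit import *
# neighbours from the scene view at top height
p=robot.snapshot("scene")
for r in robot.regions_of(p,"barrel_narrow_mid"):
    b=r["bbox"]
    if r["mask"].sum()<800: q,f=fit([(p,r["mask"])],"barrel_narrow_mid",toz(p,[[(b[0]+b[2])/2,(b[1]+b[3])/2]],28)[0][:2],[0]); print(b,q.round(1)[:2],round(f,2),p["color"][r["mask"]].mean(0).round())
E
```

```text
barrel_wide_mid 0.85 [266, 180, 366, 293] q [6.04717e+02 2.53001e+02 2.67000e-01] err 0.034 rel tcp [-0.  2.]
tray_large 0.97 [248, 158, 392, 295] q [6.05056e+02 2.50260e+02 4.22000e-01] err 0.956 rel tcp [ 1.1 -0.6]
t 21.52 tcp [604.  250.8 141.9] phi 0.4 open 85.1 F [-0.4 -0.2 -0.2] q [ 0.21  0.44  1.47  0.    1.24 -0.19]
423.5,101,150,0.1 xyz [-0.29 -8.98  2.71] w [ 3.43 -0.    0.04] rows 6
423.5,101,110,0.1 xyz [ 1.6 -0.  -0. ] w [0. 0. 0.] rows 1
[394.8, 228.3, 417.8, 259.0] [429.1 106.3] 0.14 [127. 126. 115.]
[355.9, 224.0, 377.3, 255.5] [463.  29.] 0.18 [158. 101.  51.]
[395.4, 201.5, 412.0, 233.2] [353.8  54.1] 0.19 [139. 143.  37.]
```

{"api": "move_arm", "payload": {"plan": [{"x": -0.3, "y": -1.5, "z": 0.4, "wx": 0.6, "wy": 0, "wz": 0, "jaw": 60}, {"x": -0.3, "y": -3, "z": 0.9, "wx": 1.2, "wy": 0, "wz": 0, "jaw": 60}, {"x": -0.3, "y": -4.5, "z": 1.4, "wx": 1.8, "wy": 0, "wz": 0, "jaw": 60}, {"x": -0.3, "y": -6, "z": 1.8, "wx": 2.4, "wy": 0, "wz": 0, "jaw": 60}, {"x": -0.3, "y": -7.5, "z": 2.3, "wx": 3, "wy": 0, "wz": 0, "jaw": 60}, {"x": -0.3, "y": -8.98, "z": 2.71, "wx": 3.43, "wy": 0, "wz": 0, "jaw": 60}, {"x": -0.3, "y": -8.98, "z": 2.71, "wx": 3.43, "wy": 0, "wz": 0, "jaw": 60}, {"x": -0.3, "y": -8.98, "z": 2.71, "wx": 3.43, "wy": 0, "wz": 0, "jaw": 60}]}}

```text
t: 22.28
tool_pos: [423.2, 100.6, 150.8]
tool_rot: [-1.747, 1.57, 3.064]
contact_force: [1.2, -0.4, 0.5]
opening: 0.702
```

```bash
python3 - <<'E'
from pf import *
for i in range(4): robot.snapshot("wrist")
p=robot.snapshot("wrist"); T=np.array(robot.get_obs()["tool_pos"]); im=p["color"].copy()
for r in robot.regions_of(p,"barrel_narrow_mid"):
    b=r["bbox"]; q,f=fit([(p,r["mask"])],"barrel_narrow_mid",toz(p,[[(b[0]+b[2])/2,(b[1]+b[3])/2]],28)[0][:2],[0])
    print(b,r["p"],q.round(1)[:2],round(f,3),p["color"][r["mask"]].mean(0).round())
    cv2.drawContours(im,cv2.findContours((sil(p,"barrel_narrow_mid",q)>.5).astype(np.uint8),0,1)[0],-1,(0,0,255),1)
cv2.imwrite("pics/w11.png",im)
E
python3 go.py
```

```text
[179.5, 86.9, 264.5, 157.3] 0.9 [359.4 166.4] 0.068 [122. 171. 224.]
[173.6, 250.5, 247.8, 324.3] 0.7 [353.4  53.6] 0.347 [183. 186. 105.]
[288.1, 197.2, 353.1, 270.3] 0.68 [424.8 104.8] 0.06 [170. 168. 165.]
t 22.58 tcp [425.7 101.8 151.5] phi 0.101 open 60.0 F [1.  0.  0.6] q [-0.04 -0.04  2.02  0.    1.17 -0.14]
```

View pics/w11.png

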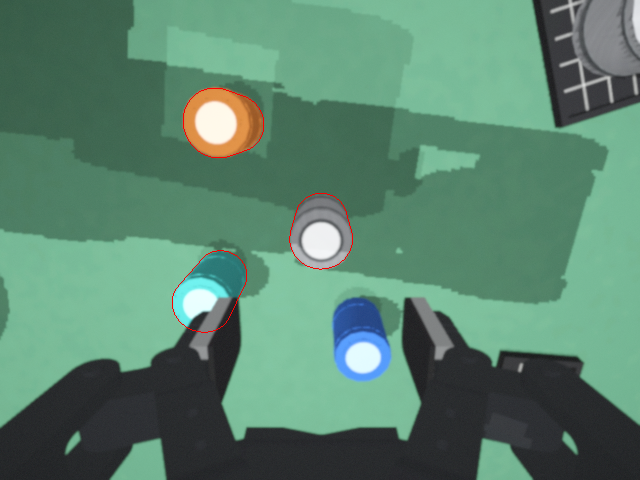

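In this view the grey banded barrel is at (320,232), between orange (220,122), turquoise (205,290) and blue (360,340). The fingers have room on both sides.

{"api": "move_arm", "payload": {"plan": [{"x": 1.5, "y": 0, "z": -0.06, "wx": 0, "wy": 0, "wz": 0, "jaw": 60}, {"x": 3, "y": 0, "z": -0.06, "wx": 0, "wy": 0, "wz": 0, "jaw": 60}, {"x": 4.4, "y": 0, "z": -0.06, "wx": 0, "wy": 0, "wz": 0, "jaw": 60}, {"x": 5.3, "y": 0, "z": -0.06, "wx": 0, "wy": 0, "wz": 0, "jaw": 60}, {"x": 5.35, "y": 0, "z": -0.06, "wx": 0, "wy": 0, "wz": 0, "jaw": 60}, {"x": 5.35, "y": 0, "z": -0.06, "wx": 0, "wy": 0, "wz": 0, "jaw": 60}, {"x": 5.35, "y": 0, "z": -0.06, "wx": 0, "wy": 0, "wz": 0, "jaw": 28}, {"x": 5.35, "y": 0, "z": -0.06, "wx": 0, "wy": 0, "wz": 0, "jaw": 28}], "newtons": 45}}

```text
t: 23.25
tool_pos: [426.6, 103.0, 19.6]
tool_rot: [1.438, 1.568, -0.032]
contact_force: [-1.8, -0.3, 25.2]
opening: 0.431
```

{"api": "move_arm", "payload": {"plan": [{"x": 0, "y": 0, "z": 0, "wx": 0, "wy": 0, "wz": 0, "jaw": 28}, {"x": 0, "y": 0, "z": 0, "wx": 0, "wy": 0, "wz": 0, "jaw": 28}, {"x": 0, "y": 0, "z": 0, "wx": 0, "wy": 0, "wz": 0, "jaw": 28}, {"x": -0.8, "y": 0, "z": 0, "wx": 0, "wy": 0, "wz": 0, "jaw": 28}, {"x": -2.2, "y": 0, "z": 0, "wx": 0, "wy": 0, "wz": 0, "jaw": 28}, {"x": -3.8, "y": 0, "z": 0, "wx": 0, "wy": 0, "wz": 0, "jaw": 28}, {"x": -5, "y": 0, "z": 0, "wx": 0, "wy": 0, "wz": 0, "jaw": 28}, {"x": -5, "y": 0, "z": 0, "wx": 0, "wy": 0, "wz": 0, "jaw": 28}]}}

```text
t: 23.92
tool_pos: [429.2, 102.8, 149.8]
tool_rot: [1.435, 1.558, -0.035]
contact_force: [1.9, 0.2, -1.9]
opening: 0.435
```

```bash
python3 -c "
from plant import robot
robot.snapshot('wrist');robot.snapshot('wrist')"; python3 go.py 614.7,-21.5,120,0.04
```

```text
t 24.02 tcp [425.8 102.8 144.5] phi 0.1 open 37.2 F [-0.2  0.7 -2. ] q [-0.04 -0.03  2.02 -0.    1.15 -0.14]
614.7,-21.5,120,0.04 xyz [1.01 7.02 5.71] w [ 0.69  0.01 -0.05] rows 6
```

{"api": "move_arm", "payload": {"plan": [{"x": 0, "y": 1.2, "z": 1, "wx": 0.1, "wy": 0, "wz": 0, "jaw": 28}, {"x": 0, "y": 2.4, "z": 2, "wx": 0.2, "wy": 0, "wz": 0, "jaw": 28}, {"x": 0, "y": 3.6, "z": 3, "wx": 0.4, "wy": 0, "wz": 0, "jaw": 28}, {"x": 0.3, "y": 4.8, "z": 4, "wx": 0.5, "wy": 0, "wz": 0, "jaw": 28}, {"x": 0.6, "y": 6, "z": 4.9, "wx": 0.6, "wy": 0, "wz": 0, "jaw": 28}, {"x": 1, "y": 7.02, "z": 5.71, "wx": 0.69, "wy": 0, "wz": 0, "jaw": 28}, {"x": 1, "y": 7.02, "z": 5.71, "wx": 0.69, "wy": 0, "wz": 0, "jaw": 28}, {"x": 1, "y": 7.02, "z": 5.71, "wx": 0.69, "wy": 0, "wz": 0, "jaw": 28}]}}

```text
t: 24.68
tool_pos: [612.2, -22.4, 113.6]
tool_rot: [-1.84, 1.564, 2.911]
contact_force: [-0.4, 0.0, -1.8]
opening: 0.431
```

```bash
python3 - <<'E'
from fit import *
import fit as F
for i in range(4): p=robot.snapshot("wrist")
o0=F.sil; T=np.array(robot.get_obs()["tool_pos"]); print(T)
im=p["color"].copy()
b=robot.regions_of(p,"barrel_narrow_mid"); t=robot.regions_of(p,"tray_small"); print([(r["p"],r["bbox"]) for r in b+t])
W=np.ones((480,640)); W[270:]=0
if b: W*=1-cv2.dilate(b[0]["mask"].astype(np.uint8),np.ones((9,9)))
F.sil=lambda *a:o0(*a)*W
if t:
    q,f=fit([(p,t[0]["mask"]*W)],"tray_small",(614.7,-21.5),[.04]); print(q,f)
    cv2.drawContours(im,cv2.findContours((o0(p,"tray_small",q,0)>.5).astype(np.uint8),0,1)[0],-1,(0,0,255),1)
cv2.drawContours(im,cv2.findContours((o0(p,"barrel_narrow_mid",[T[0],T[1],0],T[2]-17)>.5).astype(np.uint8),0,1)[0],-1,(255,0,0),1)
cv2.imwrite("pics/w12.png",im)
E
python3 go.py 614.7,-21.5,120,0.04
```

```text
[612.44988814 -20.70541178 117.38929396]
[(0.85, [0.1, 117.5, 113.6, 198.1]), (0.75, [258.4, 253.7, 383.4, 420.4]), (0.96, [273.8, 182.2, 380.3, 293.4])]
[ 6.14150722e+02 -2.27398019e+01  5.87024292e-03] 0.13924098014831543
t 24.98 tcp [613.1 -20.8 118.3] phi 0.041 open 36.7 F [-0.2 -0.5 -1.2] q [-0.23  0.38  1.6   0.    1.16 -0.27]
614.7,-21.5,120,0.04 xyz [-0.07  0.06  0.03] w [ 0.01  0.   -0.  ] rows 1
```

View pics/w12.png

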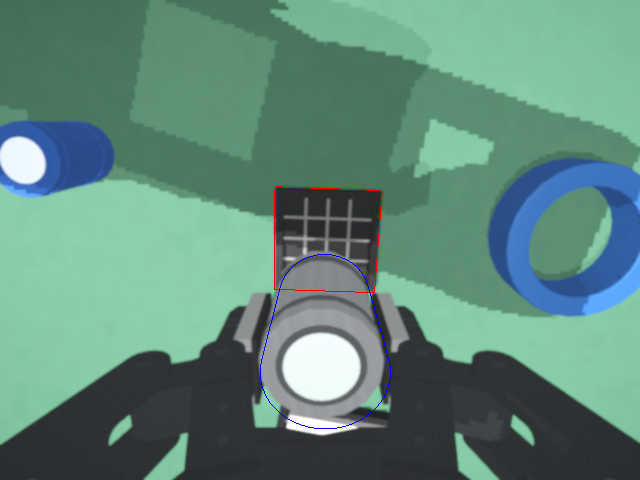

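{"api": "move_arm", "payload": {"plan": [{"x": 1.0, "y": 0.06, "z": 0.03, "wx": 0, "wy": 0, "wz": 0, "jaw": 28}, {"x": 2.2, "y": 0.06, "z": 0.03, "wx": 0, "wy": 0, "wz": 0, "jaw": 28}, {"x": 3.1, "y": 0.06, "z": 0.03, "wx": 0, "wy": 0, "wz": 0, "jaw": 28}, {"x": 3.6, "y": 0.06, "z": 0.03, "wx": 0, "wy": 0, "wz": 0, "jaw": 28}, {"x": 3.75, "y": 0.06, "z": 0.03, "wx": 0, "wy": 0, "wz": 0, "jaw": 28}, {"x": 3.75, "y": 0.06, "z": 0.03, "wx": 0, "wy": 0, "wz": 0, "jaw": 28}, {"x": 3.75, "y": 0.06, "z": 0.03, "wx": 0, "wy": 0, "wz": 0, "jaw": 28}]}}

```text
t: 25.57
tool_pos: [616.0, -22.2, 25.3]
tool_rot: [1.318, 1.569, -0.213]
contact_force: [-0.2, -0.6, -0.7]
opening: 0.436
```

{"api": "move_arm", "payload": {"plan": [{"x": 0.04, "y": 0, "z": 0, "wx": 0, "wy": 0, "wz": 0, "jaw": 28}, {"x": 0.04, "y": 0, "z": 0, "wx": 0, "wy": 0, "wz": 0, "jaw": 28}]}}

```text
t: 25.73
tool_pos: [616.0, -22.4, 24.2]
tool_rot: [1.295, 1.569, -0.236]
contact_force: [-0.3, -0.1, -1.5]
opening: 0.432
```

{"api": "move_arm", "payload": {"plan": [{"x": 0.07, "y": 0, "z": 0, "wx": 0, "wy": 0, "wz": 0, "jaw": 28}, {"x": 0.07, "y": 0, "z": 0, "wx": 0, "wy": 0, "wz": 0, "jaw": 28}]}}

```text
t: 25.9
tool_pos: [616.1, -22.5, 22.7]
tool_rot: [1.308, 1.569, -0.222]
contact_force: [-1.5, 0.9, 4.7]
opening: 0.433
```

{"api": "move_arm", "payload": {"plan": [{"x": 0.04, "y": 0, "z": 0, "wx": 0, "wy": 0, "wz": 0, "jaw": 28}, {"x": 0.04, "y": 0, "z": 0, "wx": 0, "wy": 0, "wz": 0, "jaw": 28}]}}

```text
t: 26.07
tool_pos: [616.1, -22.5, 22.7]
tool_rot: [1.236, 1.569, -0.295]
contact_force: [-5.7, 0.9, 12.2]
opening: 0.431
```

On the floor. Release, retreat and check all three trays.

{"api": "move_arm", "payload": {"plan": [{"x": 0, "y": 0, "z": 0, "wx": 0, "wy": 0, "wz": 0, "jaw": 45}, {"x": 0, "y": 0, "z": 0, "wx": 0, "wy": 0, "wz": 0, "jaw": 60}, {"x": 0, "y": 0, "z": 0, "wx": 0, "wy": 0, "wz": 0, "jaw": 60}, {"x": 0, "y": 0, "z": 0, "wx": 0, "wy": 0, "wz": 0, "jaw": 60}, {"x": -1, "y": 0, "z": 0, "wx": 0, "wy": 0, "wz": 0, "jaw": 60}, {"x": -2.5, "y": 0, "z": 0, "wx": 0, "wy": 0, "wz": 0, "jaw": 60}, {"x": -4, "y": 0, "z": 0, "wx": 0, "wy": 0, "wz": 0, "jaw": 60}, {"x": -5.5, "y": 0, "z": 0, "wx": 0, "wy": 0, "wz": 0, "jaw": 60}]}}

```text
t: 26.73
tool_pos: [614.5, -22.2, 158.7]
tool_rot: [-1.858, 1.569, 2.894]
contact_force: [1.3, 0.7, -0.7]
opening: 0.7
```

{"api": "move_arm", "payload": {"plan": [{"x": -1, "y": -1.5, "z": 0, "wx": 0, "wy": 0, "wz": 0, "jaw": 60}, {"x": -2, "y": -3, "z": 0, "wx": 0, "wy": 0, "wz": 0, "jaw": 60}, {"x": -3, "y": -4, "z": 0, "wx": 0, "wy": 0, "wz": 0, "jaw": 60}, {"x": -3, "y": -4, "z": 0, "wx": 0, "wy": 0, "wz": 0, "jaw": 60}, {"x": -3, "y": -4, "z": 0, "wx": 0, "wy": 0, "wz": 0, "jaw": 60}]}}

```text
t: 27.15
tool_pos: [515.6, -26.6, 235.3]
tool_rot: [1.253, 1.565, -0.278]
contact_force: [0.3, -0.0, -0.2]
opening: 0.698
```

```bash
python3 - <<'E'
from fit import *
P=[robot.snapshot("scene"),robot.snapshot("side")]
for n,g,z,y in (("barrel_wide_mid",(605,252),3,0),("barrel_narrow_mid",(615,-22),3,0),("plate_holed_post",(617,-187),3,-1.73),("plate_plain_post",(635,-253),3,1.41),("bottle",(533,409),0,0),("tray_stack",(472,-418),0,.08),("tape_roll",(768,-11),0,0)):
    obs=[]
    for p in P:
        rs=robot.regions_of(p,n); u=proj(p,[[*g,25]])[0]
        rs=[r for r in rs if np.hypot((r["bbox"][0]+r["bbox"][2])/2-u[0],(r["bbox"][1]+r["bbox"][3])/2-u[1])<25]
        if rs: obs.append((p,rs[0]["mask"]))
    if obs: q,f=fit(obs,n,g,[y],z); print(n,len(obs),q.round(2),round(f/len(obs),3))
    else: print(n,"none")
a=cv2.resize(P[0]["color"][140:380,170:570],(800,480),interpolation=cv2.INTER_CUBIC); cv2.imwrite("pics/f_scene.png",a)
b=cv2.resize(P[1]["color"][170:340,250:440],(0,0),fx=3.4,fy=3.4,interpolation=cv2.INTER_CUBIC); cv2.imwrite("pics/f_side.png",b)
E
python3 go.py
```

```text
barrel_wide_mid 2 [6.0500e+02 2.5196e+02 2.0000e-01] 0.185
barrel_narrow_mid 2 [ 6.1608e+02 -2.0350e+01  1.1000e-01] 0.137
plate_holed_post 2 [ 617.19 -188.59   -1.73] 0.241
plate_plain_post 2 [ 636.75 -254.97    1.4 ] 0.131
bottle 2 [535.04 407.98   0.54] 0.235
tray_stack 2 [ 4.7213e+02 -4.1759e+02  6.0000e-02] 0.089
tape_roll 2 [ 7.6752e+02 -1.2530e+01 -8.0000e-02] 0.369
t 27.95 tcp [515.3 -26.3 232.8] phi 0.04 open 60.2 F [-0.1  0.3  0.2] q [-0.28  0.05  1.75  0.    1.34 -0.32]
```

View pics/f_scene.png

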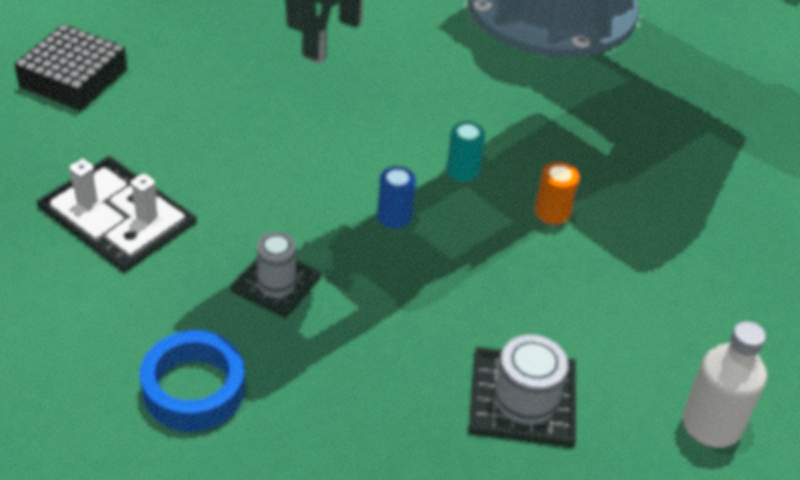

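View pics/f_side.png

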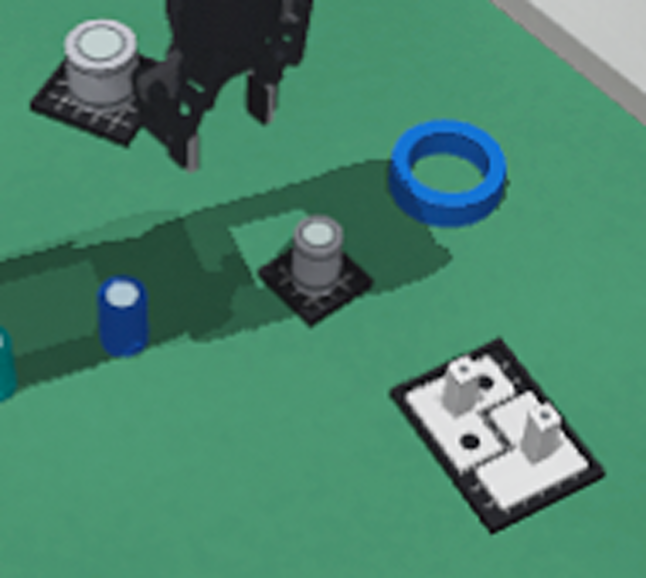

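Every part is in its tray, upright and let go, and the bystanders have not moved. Hand in.

```bash
python3 -c "
from plant import robot
print(robot.close_job())"
```

```text
the job is handed in; nothing more can be done
None
```

All four parts are in their trays and released, and I handed the job in at about 28 s of the 102 s allowed.

- **Plates:** I placed the plain plate first, then the holed one, nested posts up in the oblong tray. The floor grid is visible around both plates. The holed plate sits about 2 mm off its nominal position, with about 3 mm left to the tray wall. It met the floor with about 20 N as I lowered it.
- **Barrels:** The wide barrel stands in the large tray and the grey narrow barrel in the small one. Both are upright, within about 3 mm of centre by the last fits.
- **Left alone:** The bottle, tray stack and tape roll fit to within 2 mm of their starting poses. I never touched the blue, turquoise and orange look-alikes, and they look unmoved in the final pictures.

**Checks that disagreed:** Wrist and fixed-camera fits differed by 1–3 mm. The wrist fit of the small tray was pulled off by the barrel held in front of it, so I aimed between the two estimates. The wrist force peaked at about 25 N while the gripper closed on the narrow barrel.

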